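# Wedge a battery cell tight in the wedge vice

### The arm

A 6-joint arm with a two-finger parallel gripper is mounted at the origin on a cart in front of the work surface, level with it; the furniture and walls round the work are solid. World frame = base frame: x ahead of the robot, y to its left, z up, the work surface at z = 0. Lengths are in m, angles in rad, forces in N, time in s.
With the tool pointing down it reaches from about 0.25 to 0.8 m from the base axis. Payload 3.9 kg.
Tool frame: the origin (TCP) lies at the very end of the fingers, on their centre line; the grasp point (between the pads) lies 19 mm behind it; z points along the fingers, y is the direction in which the jaws open and shut (so a half turn about z gives the same grasp; the last joint's range is limited). The gripper opens to 85 mm and grips with 20 to 120 N. Pads are 22 mm wide; open, the fingers measure 114 mm over their backs; the gripper's body (76 mm by 85 mm) begins 54 mm behind the grasp point. The pads swing forward as they close: fully open they stand 13 mm farther back than shut.
Start: joints at [1.205, 0.26, -0.138, 1.173, 0, 1.571], TCP at [0.188, 0.49, 0.204] pointing down, gripper open.
Joint ranges: [-2.78, 2.78], [-0.83, 1.72], [-1.28, 1.37], [-1.9, 2.12], [-1.57, 1.48], [-3.14, 3.14]. Speed limits (rad/s): [2.57, 2.57, 3.14, 3.14, 3.14, 3.14].

### API

Orientations are given as a unit quaternion [w, x, y, z].
In Python, from cell import get_state, camera, camera_model, sign_off gives the robot as it stands.
- The arm moves only by the shell command python3 -m creep 'ROWS' [FORCE]. ROWS is a JSON object of lists of equal length, an entry for each row: "xyz": the shift along the world's x, y, z in m, a list of three; "twist": the turn about the world's z in rad; "fingers": the closure, from -1 (fully open) to 1 (shut). In form: {"xyz": [[tx, ty, tz], ...], "twist": [twist, ...], "fingers": [fingers, ...]}. A call has 1 to 12 rows; each row is the pose to reach, as a shift and turn from the pose commanded when the call began; what a row does not reach only later rows make up. A row lasts 1/10 s, in which the tool goes at most 50 mm and 8.59 degrees, less where a joint would pass 70% of its speed; a pose out of reach is approached as far as the arm can. A call with a gripper value outside its range is refused whole. The fingers move at their own pace and stop on an object; FORCE is the grip in N (left out, the last holds). Time passes only in rows, so rows that repeat a pose let the fingers close. It gives the time, the measured TCP pose, the force and the opening at its end, in the units of the state.
- get_state(): the state, without advancing time (a new reading comes with each control period).
- camera(name): name is "side" or "top"; returns the picture (480x640x3 uint8, red, green, blue); there is no depth.
- camera_model(name): a dict with "fx", "fy", "cx", "cy" (pixels), "rvec" (rotation vector, rad) and "tvec" (3), from world to camera coordinates, as OpenCV has them. Camera axes: x right, y down, z forward; pixel columns grow to the right and rows downward; lengths in m; the calibration is good to about 2 mm. A picture is of the moment at which its call begins. camera_model takes no time and is no camera call.
- sign_off(): hands the job in, once; it reports no verdict.
The state is a dict: "clock": time; "q": joint angles; "joint_vel": joint speeds; "effort": joint torques, N m; "tcp_pos": TCP position; "tool_rot": TCP orientation; "wrist_force": force on the tool from outside, world axes, zero at the start; "torque": the same for the moment, N m; "grip_width": finger opening in m.
Only numpy, scipy, OpenCV 4.12 (cv2) and the standard library are available. Lean on these libraries where they do the work, as an engineer would, in place of code of your own. Each camera call takes 0.05 s, during which the arm holds its last target.

### The job

Clamp the battery cell in the blue wedge vice with the wooden wedge. Pinch the wedge, which lies on the black rubber plate, at its thick red-banded end and, by pressing its thin end onto the rubber plate and against the steel stop bar, swing it upright in your fingers until it hangs thin end down from a gripper that points straight down. Set it thin end first in the slot of the vice, drive it down until it will go no further and holds the cell tight between jaw and end stop, then let go, and leave the cell standing in the vice and the things lying about where they are.

Things in the scene. Friction and masses are not known exactly. Their poses are not given: they have to be found in the camera images.
- wedge: Loose wooden wedge, 90 g, red band at its thick end; 130 mm long, 30 mm wide, its two broad faces tapering from 40 mm (thick end) to 10 mm apart. Origin at its middle; x runs along its centre line to the thick end (end faces at x = +65 and -65 mm), y across the parallel sides (30 mm, to be pinched), z through its thickness. It starts lying on a broad face on the rubber, x rising 6.6 degrees.
- thin_end (a point): Centre of the wedge's thin end face (x = -65 mm on the wedge). At the start it points to the robot's left and a little away from it, at the stop bar's face, 5 to 25 mm short of the bar. Pinched near its thick end the wedge does not swing by its own weight; pushed sideways at the thin end by some newtons it turns between the pads.
- pivot_plate: Fixed black rubber plate 200 mm (x) by 150 mm (y), 6 mm thick, on the worktop, with a steel stop bar across its left end as the robot sees it (120 mm long in y, 12 mm thick, top 12 mm above the rubber). Origin at the centre of the underside; x points away from the bar, to the robot's right and a little towards it; rubber surface at z = 6 mm.
- stop_foot (a point): Where the stop bar's upright face, which looks along the plate's +x, meets the rubber, at mid length of the bar: x = -85, z = 6 mm on the plate.
- wedge_vice: Fixed vice. Origin on the underside of its dark steel base (12 mm thick, 130 mm in y, x from -90 to +100 mm). Along x, away from the robot: blue abutment, slot, aluminium jaw, cell, steel end stop. Abutment and jaw faces lean 6.6 degrees each, as the wedge's do, so the slot narrows downwards. Blue cheeks, tops at z = 80 mm, bound the slot to 40 mm in y.
- slot_mouth (a point): Centre of the slot's mouth: x = -35, z = 97 mm on the vice; 20 to 21 mm wide in x, floor 85 mm lower, lead-in lips rise 8 mm higher. The wedge drops in freely until its thin end is about 43 mm below the mouth; driven on (5 to 15 N) it pushes the jaw and stops 53 to 80 mm below it, as the end stop is set; 15 to 22 N of push is then enough.
- jaw: Aluminium jaw, slides along the vice's x with 2 N of friction and stays where it is left. Its frame is the vice's frame shifted by its travel (0 to 1 mm at the start, 3 to 8 mm when the cell is tight); its back face, 100 mm wide, which bears on the cell, is at x = 0 in its own frame, its top 97 mm above the underside of the vice.
- end_stop: Steel end stop with a black hand wheel, set beforehand and held by strong friction. Its frame is the vice's frame shifted by 0 to 5 mm towards the jaw; the face that bears on the cell is at x = +38 mm in its own frame, its top 82 mm above the underside of the vice.
- cell: Loose prismatic battery cell, white and blue, 30 mm thick (x) by 96 mm (y) by 70 mm high, 74 mm over its two flat terminals, 300 g. Origin at the centre of its underside. It stands upright on the vice's base between jaw and end stop with 2 to 8 mm of play in all.
- pliers: Loose red-handled pliers, 153 x 50 x 13 mm, bystander. Origin at the centre of the underside.
- tape_roll: Loose cream roll of tape, 96 mm across, 24 mm high, bystander. Origin at the centre of the underside.
- brush: Loose flat brush with wooden handle, 198 x 31 x 11 mm, bystander. Origin at the centre of the underside.
- pendant: Loose dark hand pendant with coloured keys, 105 x 44 x 20 mm, bystander. Origin at the centre of the underside.
- beam (a point): Point on the worktop straight below a thin, hard to see cross-beam of the gantry, which spans the worktop from left to right (along y) at x = 0.58 m, from 0.55 to 0.63 m above it: keep forearm and elbow on the robot's side of the beam or below it.
Not all that is in view belongs to the job. Several things have the shape of the wedge_vice; the one meant has the colours described above.

How it is judged:
On the way, in this order (a step that is already met when the one before it is completed fails the run):
1. the wedge, held in the fingers with its thin end pressed on the rubber plate or its stop bar, passes the half-way lean (its length 25 to 60 degrees from vertical, thin end down) (contact force between wedge and the fingers above 1 N and contact force between wedge and pivot_plate above 0.5 N and angle between wedge's own x axis and vertical between 0.44 and 1.05 rad), for 0.1 s.
2. the wedge is held upright, thin end down, within 17 degrees, by fingers that point down within 35 degrees (contact force between wedge and the fingers above 1 N and angle between wedge's own x axis and vertical below 0.3 rad and (angle between the grasp point's own z axis and vertical below 0.61 rad or angle between the grasp point's own z axis and vertical above 2.53 rad)), for 0.2 s.
At the end, for the whole second after the job is handed in: Wedge released in the slot, thin end down, upright within 11 degrees, within 25 mm of the slot centre, thin end 47 mm or more below the mouth; wedge on jaw, jaw on cell and cell on end stop each press with over 6 N; cell upright within 6 degrees on the vice base; all at rest (angle between wedge's own x axis and vertical below 0.2 rad and horizontal distance between wedge and slot_mouth below 0.025 m and z of wedge in the frame of slot_mouth below 0.0175 m and contact force between wedge and jaw above 6 N and contact force between jaw and cell above 6 N and contact force between cell and end_stop above 6 N and angle between cell's own z axis and vertical below 0.1 rad and z of cell in the frame of wedge_vice below 0.018 m and linear speed of each of wedge, cell below 0.01 m/s); the robot touches nothing.
It fails at once if the cell is tipped or lifted out (angle between cell's own z axis and vertical above 0.4 rad or z of cell in the frame of wedge_vice above 0.05 m).
It fails at once if pliers, tape roll, brush or pendant is shifted more than 30 mm (distance of any of pliers, tape_roll, brush, pendant from where it was at the start of the episode above 0.03 m).
It also fails if it takes over 72 s, if anything falls off the work surface, if the arm or the gripper's body presses on something with over 40 N, if the wrist force passes 120 N, or if a joint passes its speed limit or range.

## Working session

There is one attempt and no reset: what is moved stays moved. The work goes in short steps, Python scripts to look and compute and a shell command to move; the robot and the scene stay as the last step left them, time stands still between calls to the robot, and variables do not carry over. Pictures are saved under pics/ and viewed, and the job is handed in when it is done.

```bash
ls; mkdir -p pics; python3 - <<'E'
from cell import *
import cv2
s=get_state();print(s)
for n in("side","top"):
    im=camera(n);cv2.imwrite(f"pics/{n}0.png",im[:,:,::-1]);print(camera_model(n))
E
```

```text
pics
{'clock': 0.0, 'q': array([ 1.20502969e+00,  2.60689140e-01, -1.39413188e-01,  1.17268496e+00,
       -2.55335120e-06,  1.57078599e+00]), 'joint_vel': array([ 0.00013643,  0.00046301, -0.00124598,  0.00024243, -0.00116823,
        0.00091323]), 'effort': array([ 6.93724614e-04, -4.05674958e+01,  2.53923100e+01,  1.88719702e-02,
       -2.08471499e-05,  5.47942619e-06]), 'tcp_pos': array([0.18750638, 0.48956915, 0.20324558]), 'tool_rot': array([-1.79793671e-04,  1.81860389e-01,  9.83323857e-01, -9.79112561e-04]), 'wrist_force': array([ 0.34214864, -0.42896303, -0.36494177]), 'torque': array([ 0.00984543, -0.0131833 , -0.03049308]), 'grip_width': 0.08533269416871889}
{'fx': 461.87316522160074, 'fy': 461.87316522160074, 'cx': 321.3353561583387, 'cy': 240.51063532878737, 'rvec': array([ 1.93294644, -0.15559512,  0.13970858]), 'tvec': array([-0.62208937,  0.11751266,  1.06691907])}
{'fx': 550.2850221566462, 'fy': 550.2850221566462, 'cx': 324.25195168895334, 'cy': 228.2051603099442, 'rvec': array([ 2.01807889, -2.20658757,  0.22775003]), 'tvec': array([0.05076225, 0.63010327, 1.33815848])}
```

View pics/side0.png

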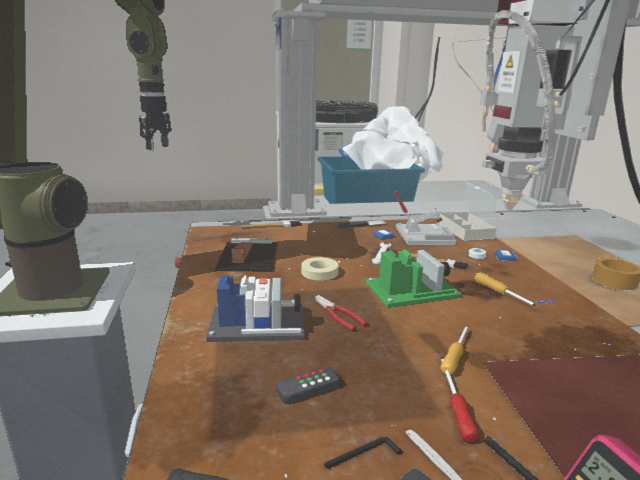

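View pics/top0.png

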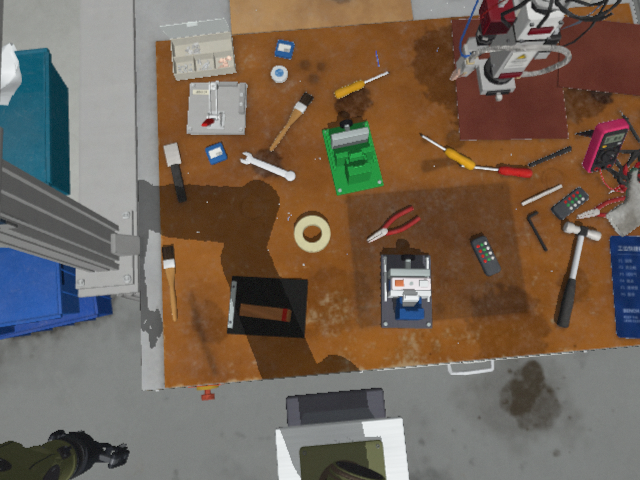

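Candidates (top view): the blue vice with white cell at (407,292); a green vice lookalike at (352,158); a grey-white fixture at (217,108). The description (blue abutment, dark base) gives (407,292). The wedge is at (265,313) on the black plate. Next are close crops of the wedge and the blue vice.

```bash
cat > h.py <<'E'
import numpy as np, cv2
from cell import camera_model
def P(n):
    m=camera_model(n);R,_=cv2.Rodrigues(np.array(m['rvec']));K=np.array([[m['fx'],0,m['cx']],[0,m['fy'],m['cy']],[0,0,1]])
    return K,R,np.array(m['tvec'])
def plane(n,uv,z):
    K,R,t=P(n);c=-R.T@t;d=R.T@np.linalg.inv(K)@np.array([uv[0],uv[1],1.]);return c+d*(z-c[2])/d[2]
def proj(n,p):
    K,R,t=P(n);q=K@(R@np.array(p)+t);return q[:2]/q[2]
def tri(uvs,uvt):
    A=[];
    K,R,t=P('side');Ps=K@np.c_[R,t];K,R,t=P('top');Pt=K@np.c_[R,t]
    X=cv2.triangulatePoints(Ps,Pt,np.array(uvs,float).reshape(2,1),np.array(uvt,float).reshape(2,1));return (X[:3]/X[3]).ravel()
def crop(im,x,y,w,h,s,out):
    c=cv2.resize(im[y:y+h,x:x+w],None,fx=s,fy=s,interpolation=cv2.INTER_CUBIC);cv2.imwrite(out,c)
E
python3 - <<'E'
from h import *
t=cv2.imread('pics/top0.png');s=cv2.imread('pics/side0.png')
crop(t,220,268,100,75,8,'pics/c1.png');crop(t,362,235,90,100,6,'pics/c2.png');crop(s,195,225,130,120,5,'pics/c3.png')
print(proj('top',[0.58,0,0]))
E
```

```text
[323.98088372 252.71092003]
```

View pics/c1.png

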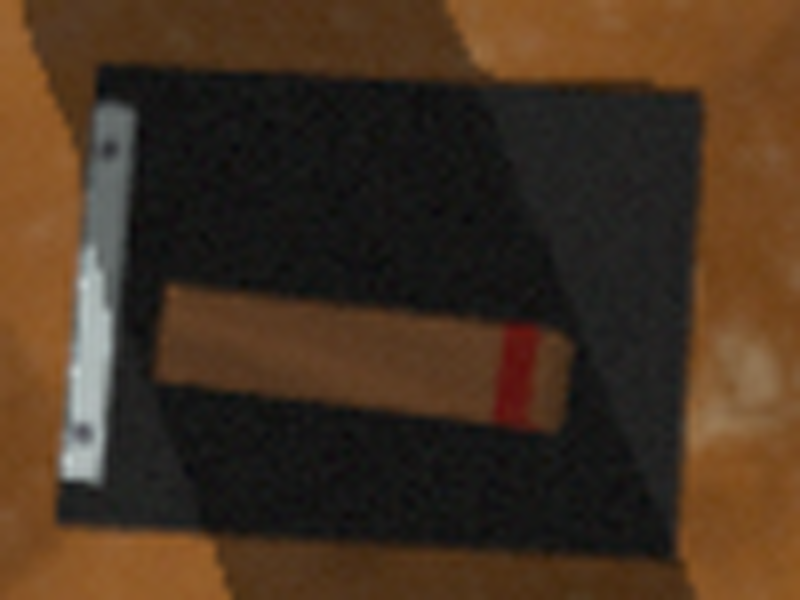

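View pics/c2.png

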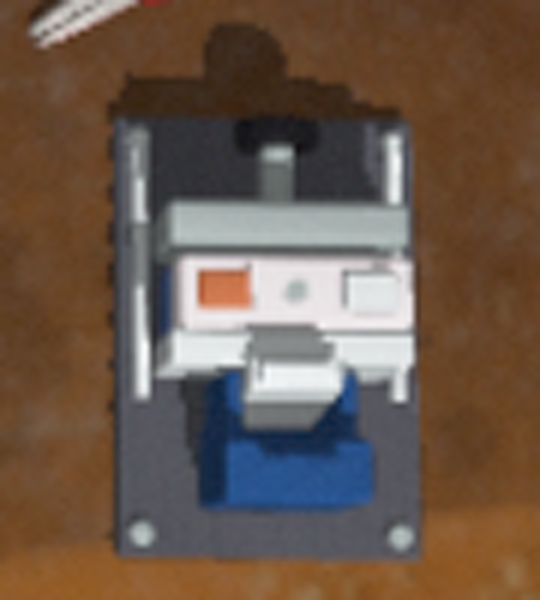

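View pics/c3.png

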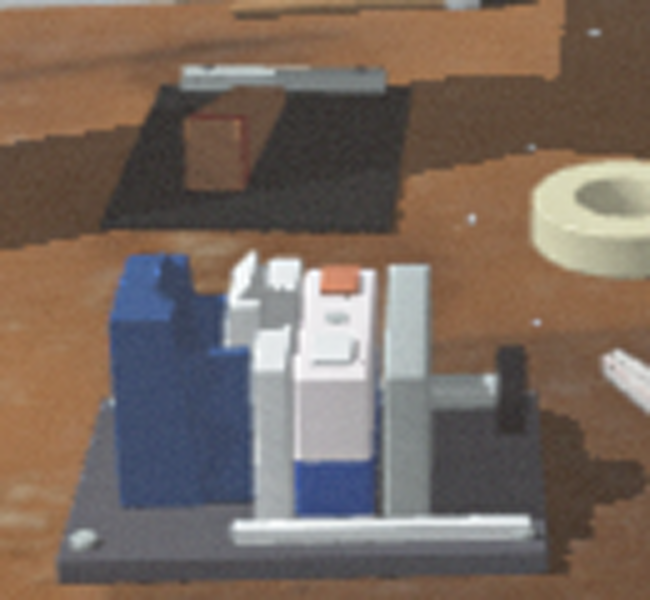

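```bash
python3 - <<'E'
from h import *
np.set_printoptions(precision=4,suppress=True)
for n in('top','side'):
    K,R,t=P(n);print(n,'cam',-R.T@t)
f=lambda c:(c[0]/8+220-.44,c[1]/8+268-.44)
pl=[plane('top',f(c),.006) for c in((98,66),(703,93),(675,555),(58,523))]
pl=np.array(pl);print(pl,np.linalg.norm(pl-np.roll(pl,-1,0),axis=1));c=pl.mean(0);ax=pl[1]+pl[2]-pl[0]-pl[3];print('plate c',c,'yaw',np.degrees(np.arctan2(ax[1],ax[0])))
# bar top z .018
for q in((98,103),(137,103),(103,483),(62,480)):print('bar',plane('top',f(q),.018))
# wedge: thin top z=.016 ; thick top z=.006+... 
zt=.006+.010; zk=.006+.010+.13*np.sin(np.radians(13.2))
w=[plane('top',f(q),z) for q,z in(((167,285),.0159),((155,382),.0159),((540,325),.0453),((530,430),.0453))];print('wedge',np.array(w))
w=np.array(w);m0=(w[0]+w[1])/2;m1=(w[2]+w[3])/2;print(m0,m1,np.linalg.norm(m1-m0),np.linalg.norm(w[0]-w[1]),np.linalg.norm(w[2]-w[3]),'yaw',np.degrees(np.arctan2(*(m1-m0)[1::-1])))
b=[plane('top',f(q),.006) for q in((575,340),(562,432))];print('thick foot',b)
g=lambda c:(c[0]/6+362-.42,c[1]/6+235-.42)
v=np.array([plane('top',g(c),.012) for c in((115,120),(408,122),(422,555),(118,555))]);print('vice',v,np.linalg.norm(v-np.roll(v,-1,0),axis=1))
print('far mid',(v[0]+v[1])/2,'near',(v[2]+v[3])/2)
E
```

```text
top cam [0.3424 0.0162 1.4397]
side cam [ 0.4336 -1.0466  0.5057]
[[0.5396 0.2457 0.006 ]
 [0.5131 0.0493 0.006 ]
 [0.3664 0.0704 0.006 ]
 [0.394  0.2664 0.006 ]] [0.1981 0.1482 0.1979 0.1471]
plate c [0.4533 0.158  0.006 ] yaw -97.83909845379117
bar [0.5259 0.2444 0.018 ]
bar [0.5248 0.2318 0.018 ]
bar [0.4048 0.2494 0.018 ]
bar [0.4069 0.2623 0.018 ]
wedge [[0.4656 0.2258 0.0159]
 [0.4352 0.2314 0.0159]
 [0.4402 0.1054 0.0453]
 [0.408  0.111  0.0453]]
[0.4504 0.2286 0.0159] [0.4241 0.1082 0.0453] 0.12670228631177924 0.030971858831616465 0.03266070090427104 yaw -102.32463358284821
thick foot [array([0.4371, 0.0971, 0.006 ]), array([0.4083, 0.1035, 0.006 ])]
vice [[ 0.5598 -0.1478  0.012 ]
 [ 0.5475 -0.2753  0.012 ]
 [ 0.3619 -0.2573  0.012 ]
 [ 0.3734 -0.1285  0.012 ]] [0.1281 0.1864 0.1293 0.1874]
far mid [ 0.5536 -0.2115  0.012 ] near [ 0.3676 -0.1929  0.012 ]
```

```bash
python3 -m creep '{"xyz":[[0.02,-0.03,0],[0.04,-0.06,0],[0.06,-0.09,0],[0.08,-0.125,0],[0.1,-0.16,0],[0.12,-0.19,0],[0.14,-0.22,0],[0.16,-0.25,0],[0.18,-0.28,0],[0.2,-0.31,-0.01],[0.22,-0.34,-0.03],[0.239,-0.374,-0.053]],"twist":[-0.12,-0.24,-0.36,-0.48,-0.6,-0.72,-0.84,-0.96,-1.08,-1.2,-1.32,-1.42],"fingers":[-1,-1,-1,-1,-1,-1,-1,-1,-1,-1,-1,-1]}' 60
python3 - <<'E'
from h import *
from cell import *
np.set_printoptions(precision=4,suppress=True)
s=get_state();print(s['clock'],s['q'],s['tcp_pos'],s['tool_rot'],s['wrist_force'])
g=lambda c:(c[0]/5+195-.4,c[1]/5+225-.4)
for q in((185,190),(245,190)):print(plane('side',g(q),.006))
for q in((187,117),(245,117)):print(plane('side',g(q),.0457))
for n in('top','side'):
    im=camera(n)[:,:,::-1];cv2.imwrite(f'pics/{n}1.png',im)
    p=proj(n,[.426,.116,.03]).astype(int);crop(im,p[0]-70,p[1]-60,140,110,5,f'pics/{n}1c.png')
E
```

```text
clock: 1.3
tcp_pos: [0.4282, 0.1153, 0.151]
tool_rot: [0.0, 0.78, 0.626, 0.001]
wrist_force: [0.5, 0.3, 0.3]
grip_width: 0.0855
1.3 [ 0.2628  0.1519 -0.4242  0.9925  0.0003  2.0527] [0.4282 0.1153 0.151 ] [0.0003 0.7802 0.6256 0.0011] [0.5315 0.2554 0.3252]
[0.4076 0.1016 0.006 ]
[0.439  0.0977 0.006 ]
[0.4104 0.1066 0.0457]
[0.4406 0.103  0.0457]
```

View pics/side1c.png

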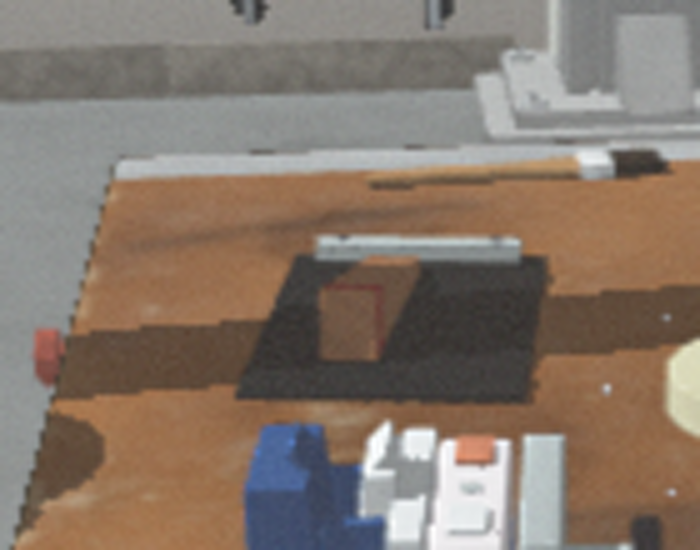

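View pics/top1c.png

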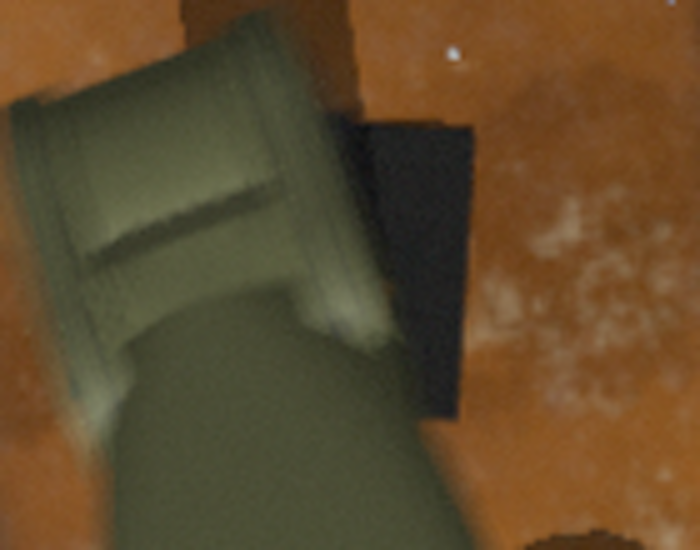

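```bash
python3 -m creep '{"xyz":[[0,0,-0.03],[0,0,-0.06],[0,0,-0.09],[0,0,-0.11],[0,0,-0.12],[0,0,-0.12],[0,0,-0.12]],"twist":[0,0,0,0,0,0,0],"fingers":[-1,-1,-1,-1,-1,-1,-1]}'
```

```text
clock: 2.1
tcp_pos: [0.4273, 0.1167, 0.0318]
tool_rot: [0.0, 0.779, 0.627, 0.0]
wrist_force: [-0.5, 0.1, 0.1]
grip_width: 0.0851
```

```bash
python3 -m creep '{"xyz":[[-0.001,-0.001,-0.01],[-0.001,-0.001,-0.021],[-0.001,-0.001,-0.021],[-0.001,-0.001,-0.021],[-0.001,-0.001,-0.021],[-0.001,-0.001,-0.021],[-0.001,-0.001,-0.021],[-0.001,-0.001,-0.021],[-0.001,-0.001,-0.021],[-0.001,-0.001,-0.021],[-0.001,-0.001,-0.021],[-0.001,-0.001,-0.021]],"twist":[0,0,0,0,0,0,0,0,0,0,0,0],"fingers":[-1,-1,-1,0.2,0.4,1,1,1,1,1,1,1]}' 40
python3 - <<'E'
from h import *
from cell import *
for n in('side',):
    im=camera(n)[:,:,::-1];cv2.imwrite(f'pics/{n}2.png',im)
    p=proj(n,[.426,.116,.06]).astype(int);crop(im,p[0]-70,p[1]-60,140,110,5,f'pics/{n}2c.png')
s=get_state();print(s['clock'],s['tcp_pos'],s['wrist_force'],s['grip_width'])
E
```

```text
clock: 3.3
tcp_pos: [0.4261, 0.1154, 0.0107]
tool_rot: [0.0, 0.779, 0.627, 0.0]
wrist_force: [-1.2, -0.4, 5.7]
grip_width: 0.0282
3.35 [0.42616426 0.11535627 0.0107174 ] [-1.67637162 -0.49502604  5.89271123] 0.028618930943434966
```

View pics/side2c.png

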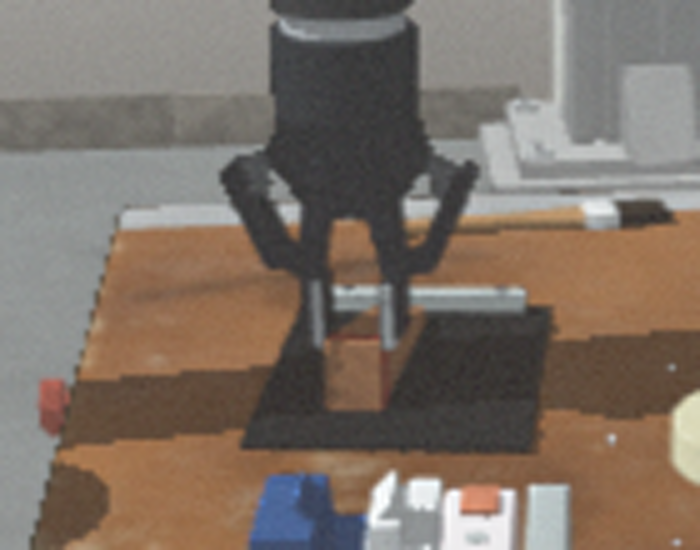

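```bash
python3 - <<'E'
from h import *
im=cv2.imread('pics/side2.png')
for z in(.006,.0107,.03,.05,.08):print(z,proj('side',[.4261,.1154,z]))
e=np.clip(255*(im/255.)**.45,0,255).astype(np.uint8);p=proj('side',[.426,.116,.03]).astype(int);crop(e,p[0]-30,p[1]-30,60,50,12,'pics/side2d.png');print(p)
E
```

```text
0.006 [238.60154237 260.21063419]
0.0107 [238.52973332 258.60604967]
0.03 [238.23280842 251.97121587]
0.05 [237.92159195 245.01703498]
0.08 [237.4479085  234.43250375]
[238 251]
```

View pics/side2d.png

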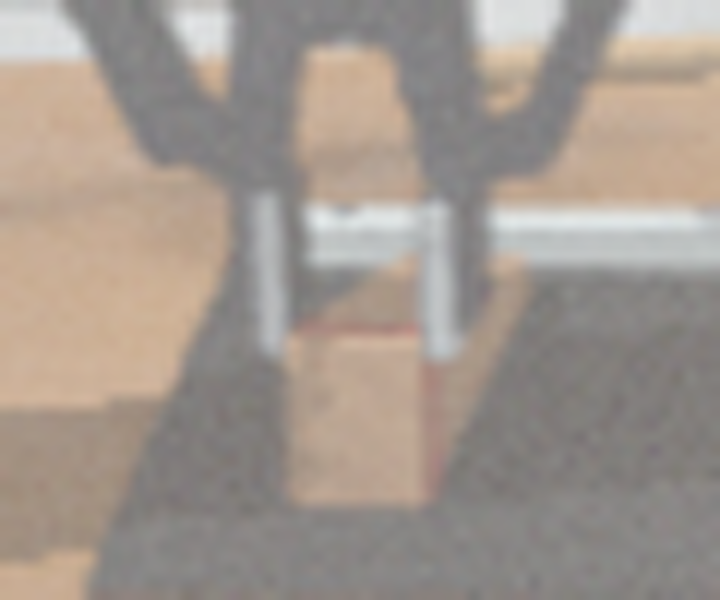

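```bash
python3 - <<'E'
from h import *
im=cv2.imread('pics/side1.png');im0=cv2.imread('pics/side0.png')
print(proj('side',[.4282,.1153,.151]),proj('side',[.188,.49,.2035]))
a=cv2.resize(im[140:230,190:290],None,fx=6,fy=6,interpolation=cv2.INTER_CUBIC)
cv2.imwrite('pics/a1.png',a);crop(im0,110,80,90,90,6,'pics/a0.png')
E
```

```text
[237.11949306 208.61024572] [159.14605183 160.79745437]
```

View pics/a1.png

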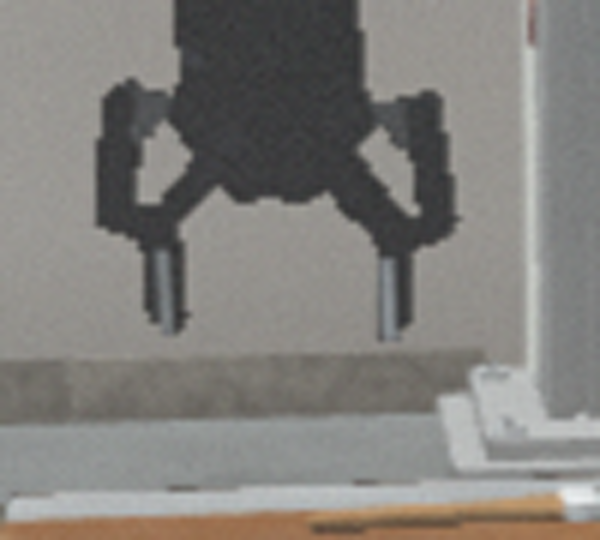

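View pics/a0.png

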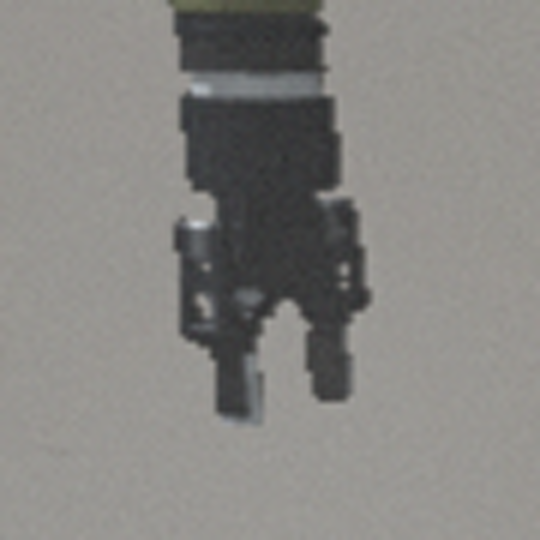

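The pads show grip on only the wedge's top edge: the tips project about 22 mm above the reported TCP. I'll open slightly and feel downward in small steps while watching the force.

```bash
python3 -m creep '{"xyz":[[0,0,0],[0,0,0],[0,0,0],[0,0,0],[0,0,-0.003],[0,0,-0.003],[0,0,-0.003]],"twist":[0,0,0,0,0,0,0],"fingers":[0.1,0.1,0.1,0.1,0.1,0.1,0.1]}' 40
python3 - <<'E'
from h import *
from cell import *
im=camera('side')[:,:,::-1]
p=np.array([238,251]);crop(im,p[0]-30,p[1]-30,60,50,12,'pics/side3d.png')
s=get_state();print(s['clock'],s['tcp_pos'],s['wrist_force'],s['grip_width'])
E
```

```text
clock: 4.05
tcp_pos: [0.4256, 0.1152, 0.0069]
tool_rot: [-0.0, 0.779, 0.627, -0.0]
wrist_force: [-0.2, -1.2, -0.2]
grip_width: 0.0383
4.1 [0.42568811 0.11522908 0.00698584] [0.14867447 0.37271206 0.43059545] 0.038701242013311564
```

View pics/side3d.png

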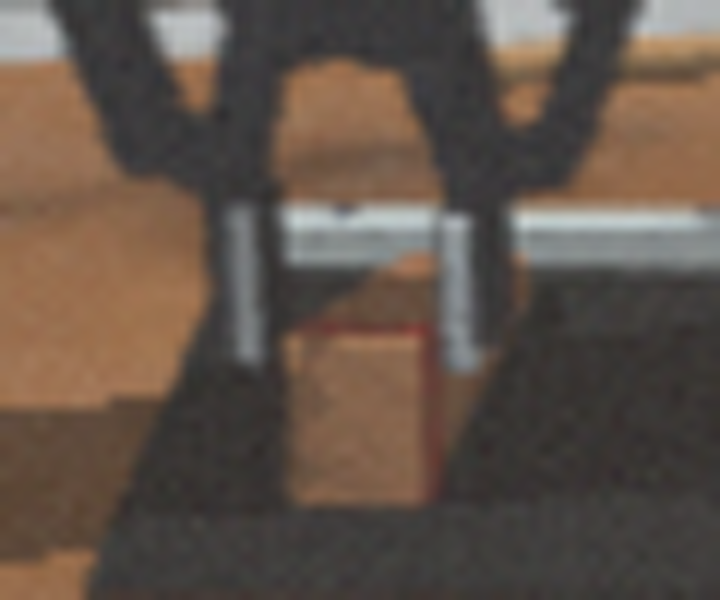

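```bash
python3 -m creep '{"xyz":[[0,0,-0.002],[0,0,-0.004],[0,0,-0.004]],"twist":[0,0,0],"fingers":[0.1,0.1,0.1]}' 40;  python3 -m creep '{"xyz":[[0,0,-0.002],[0,0,-0.004],[0,0,-0.004]],"twist":[0,0,0],"fingers":[0.1,0.1,0.1]}' 40
```

```text
clock: 4.4
tcp_pos: [0.4255, 0.1152, 0.0028]
tool_rot: [-0.0, 0.779, 0.627, -0.0]
wrist_force: [0.1, 0.0, 0.1]
grip_width: 0.0382
clock: 4.7
tcp_pos: [0.4255, 0.1152, -0.0012]
tool_rot: [-0.0, 0.779, 0.627, -0.0]
wrist_force: [0.0, 0.1, -0.8]
grip_width: 0.0381
```

```bash
python3 -m creep '{"xyz":[[0,0,-0.002],[0,0,-0.004],[0,0,-0.004]],"twist":[0,0,0],"fingers":[0.1,0.1,0.1]}' 40;  python3 -m creep '{"xyz":[[0,0,-0.002],[0,0,-0.004],[0,0,-0.004]],"twist":[0,0,0],"fingers":[0.1,0.1,0.1]}' 40
python3 - <<'E'
from h import *
from cell import *
im=camera('side')[:,:,::-1];cv2.imwrite('pics/side4.png',im)
p=np.array([238,251]);crop(im,p[0]-30,p[1]-30,60,50,12,'pics/side4d.png')
im=camera('top')[:,:,::-1];crop(im,200,230,140,110,5,'pics/top4.png')
s=get_state();print(s['clock'],s['tcp_pos'],s['wrist_force'],s['grip_width'])
E
```

```text
clock: 5.0
tcp_pos: [0.4255, 0.1152, -0.0052]
tool_rot: [-0.0, 0.779, 0.627, -0.0]
wrist_force: [-0.2, -0.4, -0.1]
grip_width: 0.0384
clock: 5.3
tcp_pos: [0.4256, 0.1152, -0.0092]
tool_rot: [-0.0, 0.779, 0.627, -0.0]
wrist_force: [0.4, 0.4, -0.9]
grip_width: 0.0385
5.4 [ 0.4256825   0.11522729 -0.00897456] [-0.27356972  0.02053842  0.22571056] 0.03823324248591384
```

View pics/side4d.png

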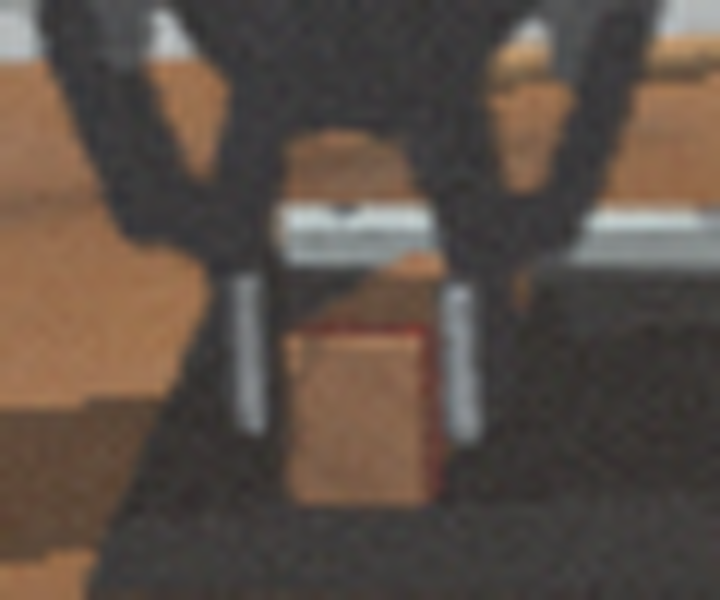

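View pics/top4.png

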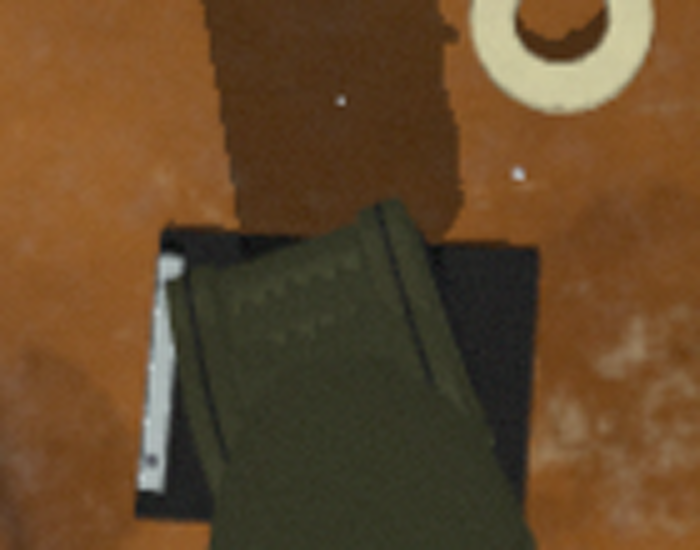

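```bash
python3 -m creep '{"xyz":[[0,0,-0.002],[0,0,-0.002],[0,0,-0.002],[0,0,-0.002],[0,0,-0.002],[0,0,-0.002],[0,0,-0.002],[0,0,-0.002]],"twist":[0,0,0,0,0,0,0,0],"fingers":[0.1,0.2,0.3,1,1,1,1,1]}' 40
python3 - <<'E'
from h import *
from cell import *
im=camera('side')[:,:,::-1];cv2.imwrite('pics/side5.png',im)
p=np.array([238,251]);crop(im,p[0]-30,p[1]-30,60,50,12,'pics/side5d.png')
s=get_state();print(s['clock'],s['tcp_pos'],s['wrist_force'],s['grip_width'])
E
```

```text
clock: 6.2
tcp_pos: [0.4259, 0.1152, -0.0108]
tool_rot: [0.0, 0.779, 0.627, 0.0]
wrist_force: [0.8, 0.3, 1.6]
grip_width: 0.0294
6.25 [ 0.42589895  0.11525089 -0.01081753] [-0.17929892 -0.7978458   0.89788183] 0.029618730921411596
```

View pics/side5d.png

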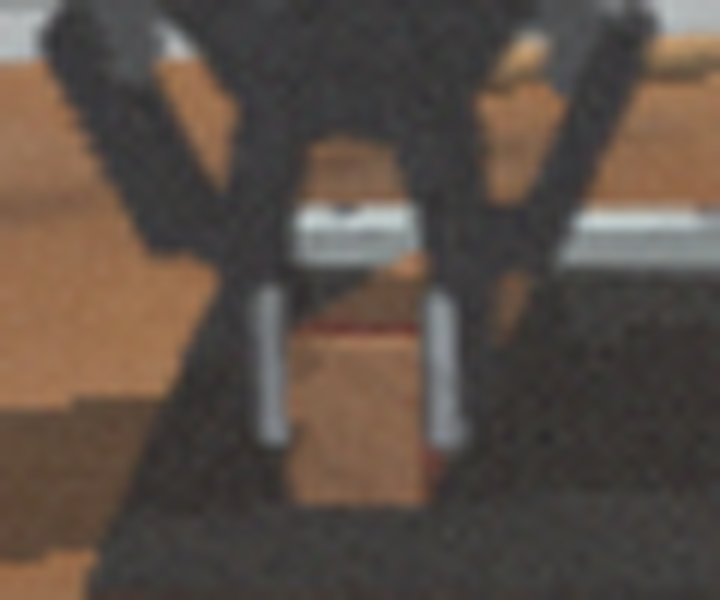

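```bash
python3 -m creep '{"xyz":[[0,0.002,0],[0,0.004,0],[0.001,0.006,0],[0.001,0.008,0],[0.0015,0.011,0],[0.0015,0.011,0]],"twist":[0.02,0.04,0.06,0.075,0.075,0.075],"fingers":[1,1,1,1,1,1]}' 40
python3 -m creep '{"xyz":[[0.0003,0.002,0],[0.0006,0.004,0],[0.0006,0.004,0]],"twist":[0,0,0],"fingers":[1,1,1]}' 40
```

```text
clock: 6.85
tcp_pos: [0.4273, 0.1265, -0.0108]
tool_rot: [-0.0, 0.755, 0.656, -0.0]
wrist_force: [-0.5, -1.6, 3.8]
grip_width: 0.0291
clock: 7.15
tcp_pos: [0.4277, 0.13, -0.0108]
tool_rot: [0.0, 0.755, 0.656, -0.0]
wrist_force: [-0.6, -3.1, 5.0]
grip_width: 0.0295
```

```bash
python3 -m creep '{"xyz":[[0.0003,0.002,0],[0.0006,0.004,0],[0.0006,0.004,0]],"twist":[0,0,0],"fingers":[1,1,1]}' 40
```

```text
clock: 7.45
tcp_pos: [0.4276, 0.13, -0.0109]
tool_rot: [0.003, 0.755, 0.655, -0.003]
wrist_force: [-0.8, -15.6, 9.4]
grip_width: 0.0292
```

```bash
python3 -m creep '{"xyz":[[0,0.0005,0.004],[0,0.001,0.008],[0.0003,0.002,0.012],[0.0005,0.003,0.016],[0.0005,0.003,0.016]],"twist":[0,0,0,0,0],"fingers":[1,1,1,1,1]}' 40
python3 - <<'E'
from h import *
from cell import *
im=camera('side')[:,:,::-1];cv2.imwrite('pics/side6.png',im)
p=np.array([238,241]);crop(im,p[0]-40,p[1]-40,80,60,10,'pics/side6d.png')
s=get_state();print(s['clock'],s['tcp_pos'],s['wrist_force'],s['grip_width'],s['torque'])
E
```

```text
clock: 7.95
tcp_pos: [0.4279, 0.1349, 0.0045]
tool_rot: [0.001, 0.755, 0.655, -0.002]
wrist_force: [-0.2, -7.7, -0.6]
grip_width: 0.0293
8.0 [0.42789533 0.13491597 0.00439471] [ 1.25426854 -6.84335069 -1.43794418] 0.029501873930269824 [-1.61501733 -0.0893803  -0.16467943]
```

View pics/side6d.png

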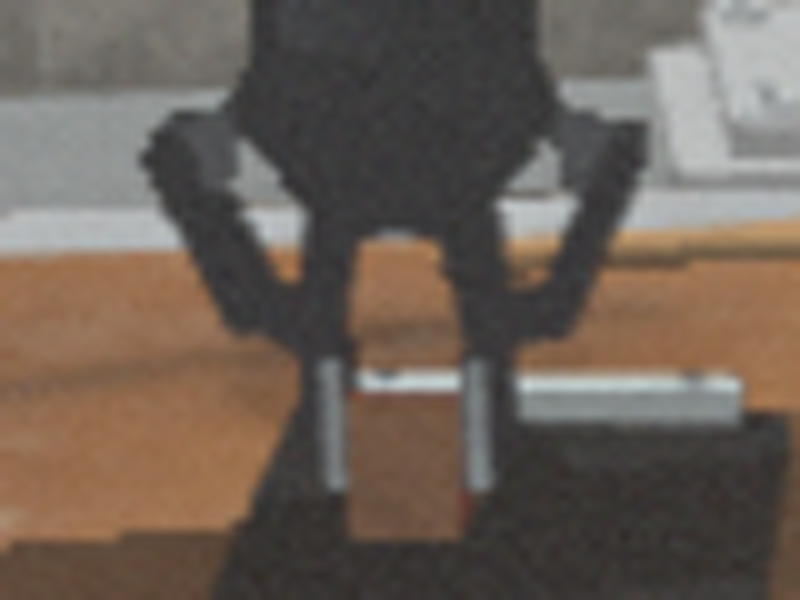

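```bash
cat >> h.py <<'E'
def expect(tcp,th,L=np.array([.141,.99]),gx=52,zg=4.6,off=.040):
    """project wedge corners (side mid-line) for lean th deg"""
    th=np.radians(th);out={}
    G=np.array([tcp[0],tcp[1],tcp[2]+off])
    for nme,(x,z) in dict(top=(65,20),bot=(65,-20),A=(-65,5),B=(-65,-5)).items():
        h=((x-gx)*np.cos(th)-(z-zg)*np.sin(th))/1e3; v=((x-gx)*np.sin(th)+(z-zg)*np.cos(th))/1e3
        p=G+np.array([-L[0]*h,-L[1]*h,v]);out[nme]=(np.round(p,4),np.round(proj('side',p),1),np.round(proj('top',p),1))
    return out
E
python3 - <<'E'
from h import *
for th in(6.6,12,17,25):
    e=expect([.4279,.1349,.0044],th);print(th,e['top'][1],e['bot'][1],e['A'][0],e['B'][0])
print('obs top',201+39.5,'bot',201+54)
E
```

```text
6.6 [237.8 240. ] [238.2 254.4] [0.4443 0.25   0.0313] [0.4441 0.2489 0.0214]
12 [237.9 239.4] [238.1 254.1] [0.444  0.2483 0.0205] [0.4438 0.2462 0.0107]
17 [237.9 238.9] [237.9 253.8] [0.4437 0.2458 0.0106] [0.4433 0.2429 0.001 ]
25 [238.1 238.2] [237.8 253.2] [ 0.4429  0.24   -0.0047] [ 0.4423  0.2359 -0.0137]
obs top 240.5 bot 255
```

```bash
python3 -m creep '{"xyz":[[0,0.001,0.004],[0.0003,0.003,0.008],[0.0006,0.005,0.012],[0.001,0.007,0.016],[0.0012,0.009,0.019],[0.0012,0.009,0.019]],"twist":[0,0,0,0,0,0],"fingers":[1,1,1,1,1,1]}' 40
python3 - <<'E'
from h import *
from cell import *
im=camera('side')[:,:,::-1];cv2.imwrite('pics/side7.png',im)
p=np.array([238,231]);crop(im,p[0]-40,p[1]-40,80,60,10,'pics/side7d.png')
s=get_state();print(s['clock'],s['tcp_pos'],s['wrist_force'],s['grip_width'],s['torque'])
for th in(6.6,12,17,25,35):
    e=expect(s['tcp_pos'],th);print(th,e['top'][1]-[198,191],e['bot'][1]-[198,191],e['A'][0],e['B'][0])
E
```

```text
clock: 8.6
tcp_pos: [0.4289, 0.1439, 0.0234]
tool_rot: [0.001, 0.755, 0.656, -0.003]
wrist_force: [-0.2, -6.9, -0.4]
grip_width: 0.0293
8.65 [0.42888401 0.14392695 0.02328346] [-0.07202532 -6.41904655  0.74788024] 0.029242046312799967 [-1.6409248  -0.01778835 -0.11972951]
6.6 [39.9 41.1] [40.2 55.6] [0.4453 0.259  0.0502] [0.4451 0.2579 0.0403]
12 [39.9 40.6] [40.1 55.3] [0.445  0.2573 0.0393] [0.4447 0.2552 0.0296]
17 [40.  40.1] [40. 55.] [0.4447 0.2548 0.0295] [0.4443 0.2519 0.0199]
25 [40.1 39.5] [39.8 54.3] [0.4439 0.2491 0.0142] [0.4433 0.2449 0.0051]
35 [40.3 38.8] [39.6 53.3] [ 0.4424  0.239  -0.0035] [ 0.4416  0.2334 -0.0117]
```

View pics/side7d.png

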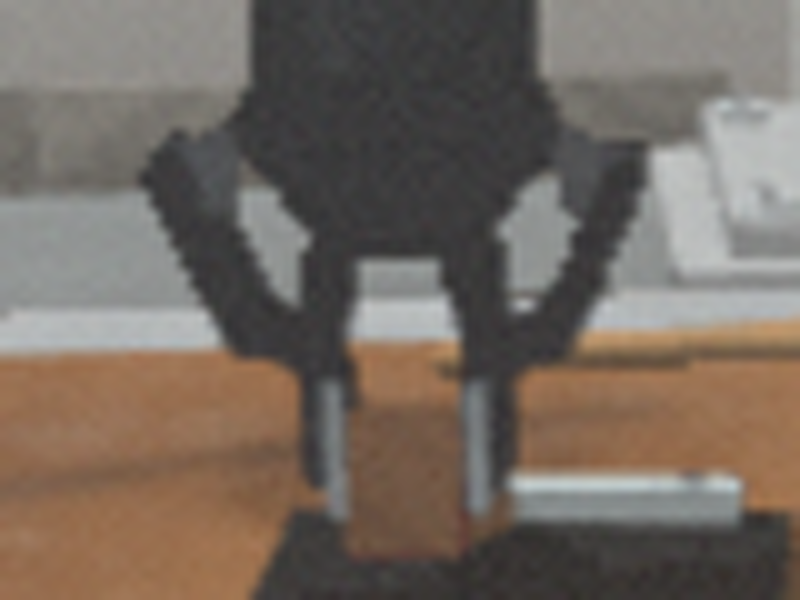

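```bash
python3 -m creep '{"xyz":[[0.0003,0.002,0.004],[0.0006,0.0045,0.008],[0.001,0.007,0.012],[0.0014,0.01,0.016],[0.0018,0.013,0.02],[0.0023,0.016,0.0235],[0.0028,0.0195,0.027],[0.0033,0.023,0.030],[0.0033,0.0235,0.0305]],"twist":[0,0,0,0,0,0,0,0,0],"fingers":[1,1,1,1,1,1,1,1,1]}' 40
python3 - <<'E'
from h import *
from cell import *
im=camera('side')[:,:,::-1];cv2.imwrite('pics/side8.png',im)
p=np.array([238,221]);crop(im,p[0]-40,p[1]-30,80,60,10,'pics/side8d.png')
im=camera('top')[:,:,::-1];crop(im,200,230,140,110,5,'pics/top8.png')
s=get_state();print(s['clock'],s['tcp_pos'],s['wrist_force'],s['grip_width'],s['torque'])
for th in(6.6,25,35,45,55):
    e=expect(s['tcp_pos'],th);print(th,e['top'][1]-[198,191],e['bot'][1]-[198,191],e['A'][0],e['B'][0])
E
```

```text
clock: 9.55
tcp_pos: [0.4332, 0.1702, 0.0549]
tool_rot: [-0.0, 0.755, 0.656, -0.0]
wrist_force: [-0.7, -3.7, -2.4]
grip_width: 0.0296
9.65 [0.43316246 0.17005576 0.05470029] [-1.82301471 -3.32823514 -0.54174217] 0.029219294237985593 [-1.0296252   0.48405794  0.1103922 ]
6.6 [40.9 26.9] [41.3 41.3] [0.4496 0.2852 0.0816] [0.4494 0.284  0.0717]
25 [41.1 25.2] [40.9 39.9] [0.4481 0.2752 0.0456] [0.4475 0.271  0.0366]
35 [41.3 24.6] [40.7 38.8] [0.4467 0.2652 0.0279] [0.4459 0.2595 0.0197]
45 [41.5 24.2] [40.5 37.5] [0.4449 0.2522 0.0123] [0.4439 0.2452 0.0052]
55 [41.6 24.1] [40.4 36. ] [ 0.4427  0.2368 -0.0009] [ 0.4415  0.2287 -0.0066]
```

View pics/side8d.png

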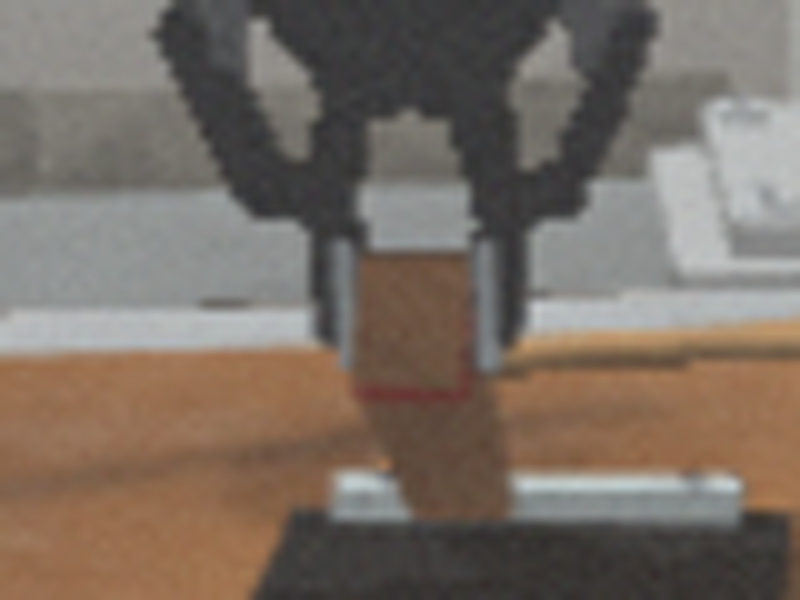

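View pics/top8.png

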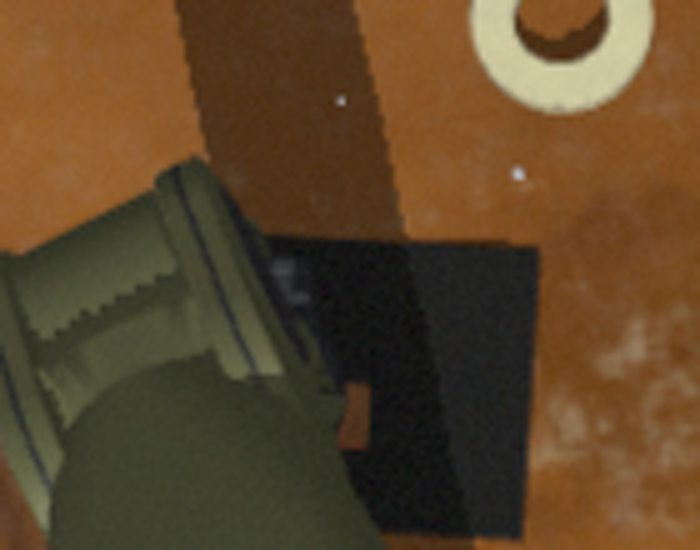

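```bash
python3 -m creep '{"xyz":[[0.0005,0.0035,0.003],[0.001,0.007,0.006],[0.0015,0.0105,0.0085],[0.002,0.014,0.011],[0.0025,0.0175,0.013],[0.003,0.021,0.015],[0.0035,0.0245,0.0165],[0.004,0.028,0.018],[0.004,0.028,0.018]],"twist":[0,0,0,0,0,0,0,0,0],"fingers":[1,1,1,1,1,1,1,1,1]}' 40
python3 - <<'E'
from h import *
from cell import *
im=camera('side')[:,:,::-1];cv2.imwrite('pics/side9.png',im)
p=np.array([238,221]);crop(im,p[0]-40,p[1]-30,80,60,10,'pics/side9d.png')
s=get_state();print(s['clock'],s['tcp_pos'],s['wrist_force'],s['grip_width'],s['torque'])
for th in(55,65,75):
    e=expect(s['tcp_pos'],th);print(th,e['top'][1]-[198,191],e['bot'][1]-[198,191],e['A'][0],e['B'][0])
E
```

```text
clock: 10.55
tcp_pos: [0.4383, 0.1976, 0.0734]
tool_rot: [0.001, 0.755, 0.656, 0.0]
wrist_force: [-1.7, -6.0, 3.9]
grip_width: 0.0295
10.6 [0.43829312 0.19761483 0.07341174] [-1.2679653  -6.15438611  2.61752202] 0.029394645437268937 [-1.47680874  0.33450257  0.07727474]
55 [43.1 14.5] [41.9 26.1] [0.4478 0.2644 0.0178] [0.4466 0.2563 0.0121]
65 [43.3 14.6] [41.8 24.4] [0.4453 0.2469 0.0075] [0.444  0.238  0.0033]
75 [43.4 14.9] [41.8 22.6] [0.4426 0.228  0.0005] [ 0.4413  0.2184 -0.0021]
```

View pics/side9d.png

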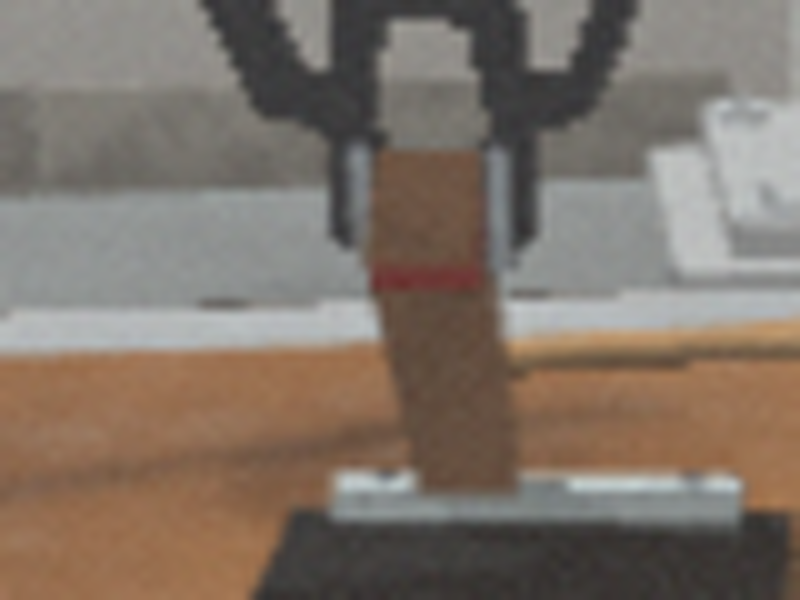

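```bash
python3 -m creep '{"xyz":[[0,0,0.003],[0,0,0.006],[-0.001,-0.008,0.006],[-0.002,-0.016,0.006],[-0.0035,-0.024,0.006],[-0.0035,-0.024,0.006],[-0.0035,-0.024,0.006]],"twist":[0,0,0,0,0,0,0],"fingers":[1,1,1,1,1,1,1]}' 40
python3 - <<'E'
from h import *
from cell import *
im=camera('side')[:,:,::-1];cv2.imwrite('pics/side10.png',im)
p=np.array([238,221]);crop(im,p[0]-40,p[1]-30,80,60,10,'pics/side10d.png')
im=camera('top')[:,:,::-1];crop(im,200,230,140,110,5,'pics/top10.png')
s=get_state();print(s['clock'],s['tcp_pos'],s['wrist_force'],s['grip_width'],s['torque'])
for th in(45,55,65,75):
    e=expect(s['tcp_pos'],th);print(th,e['top'][1]-[198,191],e['bot'][1]-[198,191],e['B'][1]-[198,191],e['A'][0],e['B'][0])
E
```

```text
clock: 11.3
tcp_pos: [0.4339, 0.1734, 0.0786]
tool_rot: [-0.0, 0.755, 0.656, 0.0]
wrist_force: [-0.1, 1.2, -1.3]
grip_width: 0.0295
11.4 [0.43412818 0.17380908 0.07860663] [-0.26117949 -0.24550611 -1.10708663] 0.029143981885205724 [ 0.0058051  -0.01298231  0.03512762]
45 [41.4 15.4] [40.5 28.6] [46.2 43.8] [0.4458 0.256  0.0362] [0.4448 0.249  0.0291]
55 [41.6 15.2] [40.4 27. ] [45.7 49.6] [0.4436 0.2406 0.023 ] [0.4425 0.2325 0.0173]
65 [41.8 15.3] [40.3 25.3] [45.  54.7] [0.4412 0.2231 0.0127] [0.4399 0.2141 0.0085]
75 [42.  15.6] [40.2 23.5] [44.2 59. ] [0.4385 0.2042 0.0057] [0.4371 0.1946 0.0031]
```

View pics/side10d.png

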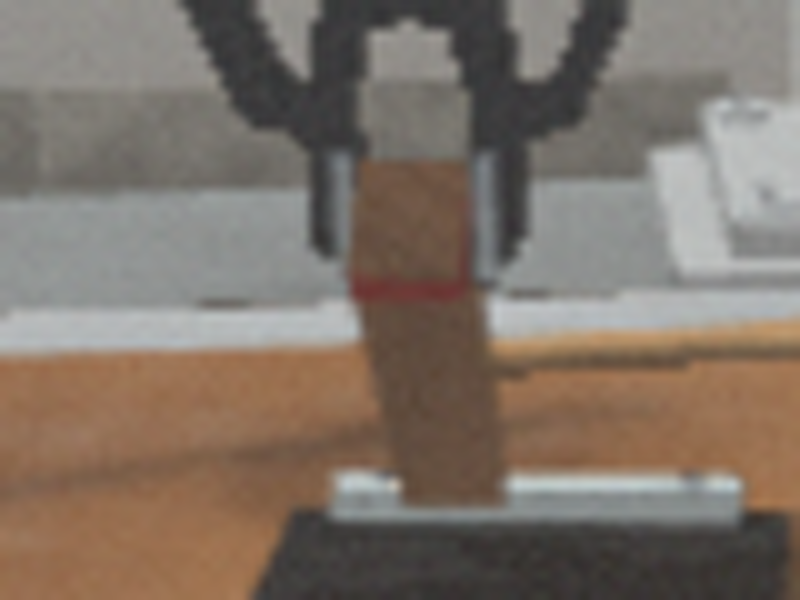

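View pics/top10.png

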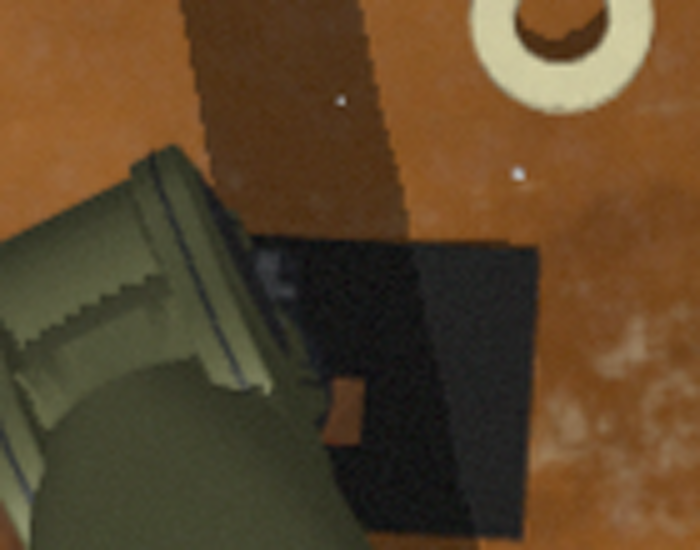

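```bash
python3 -m creep '{"xyz":[[0,0,-0.003],[0,0,-0.006],[0,0,-0.009],[0,0,-0.009],[0,0,-0.009]],"twist":[0,0,0,0,0],"fingers":[1,1,1,1,1]}' 40
python3 -m creep '{"xyz":[[0.0005,0.0025,0],[0.0007,0.005,0.001],[0.001,0.0075,0.002],[0.001,0.0075,0.002]],"twist":[0,0,0,0],"fingers":[1,1,1,1]}' 40
python3 - <<'E'
from h import *
from cell import *
im=camera('side')[:,:,::-1];cv2.imwrite('pics/side11.png',im)
p=np.array([238,221]);crop(im,p[0]-40,p[1]-30,80,60,10,'pics/side11d.png')
s=get_state();print(s['clock'],s['tcp_pos'],s['wrist_force'],s['grip_width'],s['torque'])
for th in(45,55,65,75):
    e=expect(s['tcp_pos'],th);print(th,e['top'][1]-[198,191],e['bot'][1]-[198,191],e['B'][1]-[198,191],e['A'][0],e['B'][0])
E
```

```text
clock: 11.9
tcp_pos: [0.4338, 0.1738, 0.0694]
tool_rot: [-0.0, 0.755, 0.656, -0.0]
wrist_force: [-0.2, 0.5, -0.7]
grip_width: 0.0294
clock: 12.3
tcp_pos: [0.4354, 0.1818, 0.0719]
tool_rot: [0.0, 0.755, 0.656, 0.0]
wrist_force: [0.2, 0.2, -0.9]
grip_width: 0.029
12.35 [0.43523516 0.18155907 0.07179671] [-0.45736438 -0.13536153 -1.8466414 ] 0.029682995959257285 [-0.07256913 -0.04924358  0.03004494]
45 [41.9 17. ] [41.  30.1] [46.6 45. ] [0.4469 0.2637 0.0293] [0.4459 0.2567 0.0223]
55 [42.1 16.8] [40.9 28.5] [46.1 50.8] [0.4447 0.2483 0.0162] [0.4436 0.2402 0.0104]
65 [42.3 16.9] [40.8 26.8] [45.4 55.9] [0.4423 0.2309 0.0059] [0.441  0.2219 0.0017]
75 [42.4 17.1] [40.7 25.1] [44.7 60.2] [ 0.4396  0.2119 -0.0011] [ 0.4382  0.2024 -0.0037]
```

View pics/side11d.png

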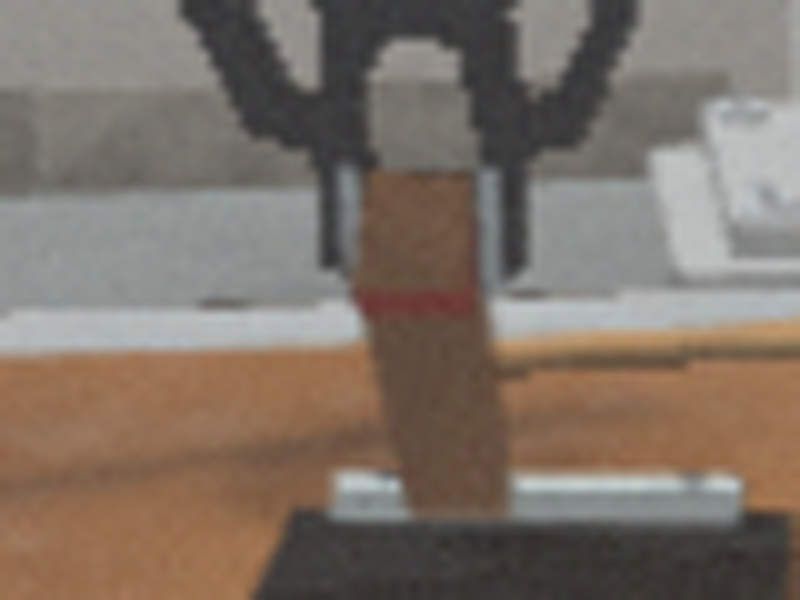

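```bash
python3 -m creep '{"xyz":[[0,0,-0.0015],[0,0,-0.0025],[0.0003,0.002,-0.0025],[0.0006,0.004,-0.0025],[0.0006,0.004,-0.0025]],"twist":[0,0,0,0,0],"fingers":[1,1,1,1,1]}' 40
python3 -m creep '{"xyz":[[0.0005,0.003,0.001],[0.0009,0.006,0.002],[0.0009,0.006,0.002]],"twist":[0,0,0],"fingers":[1,1,1]}' 40
```

```text
clock: 12.85
tcp_pos: [0.4358, 0.1855, 0.0691]
tool_rot: [-0.0, 0.755, 0.656, 0.0]
wrist_force: [-0.2, 0.1, -1.1]
grip_width: 0.0299
clock: 13.15
tcp_pos: [0.4369, 0.1918, 0.0714]
tool_rot: [0.0, 0.755, 0.656, 0.0]
wrist_force: [-1.1, -0.2, -1.0]
grip_width: 0.0292
```

```bash
python3 - <<'E'
from h import *
from cell import *
im=camera('side')[:,:,::-1];cv2.imwrite('pics/side12.png',im)
p=np.array([238,221]);crop(im,p[0]-40,p[1]-30,80,60,10,'pics/side12d.png')
s=get_state();print(s['clock'],s['tcp_pos'],s['wrist_force'],s['grip_width'],s['torque'])
for th in(45,55,65,75):
    e=expect(s['tcp_pos'],th);print(th,e['top'][1]-[198,191],e['bot'][1]-[198,191],e['B'][1]-[198,191],e['A'][0],e['B'][0])
E
```

```text
13.2 [0.43672684 0.19155938 0.071255  ] [-1.21218508 -0.51389616 -1.74600322] 0.029579453864115892 [-0.01419441 -0.02922617  0.01741024]
45 [42.4 16.1] [41.5 29.1] [47.1 44. ] [0.4484 0.2737 0.0288] [0.4474 0.2667 0.0217]
55 [42.6 15.9] [41.4 27.5] [46.5 49.7] [0.4462 0.2583 0.0156] [0.4451 0.2502 0.0099]
65 [42.8 16. ] [41.3 25.9] [45.9 54.8] [0.4437 0.2409 0.0054] [0.4425 0.2319 0.0012]
75 [42.9 16.3] [41.3 24.1] [45.1 59. ] [ 0.4411  0.2219 -0.0017] [ 0.4397  0.2124 -0.0042]
```

View pics/side12d.png

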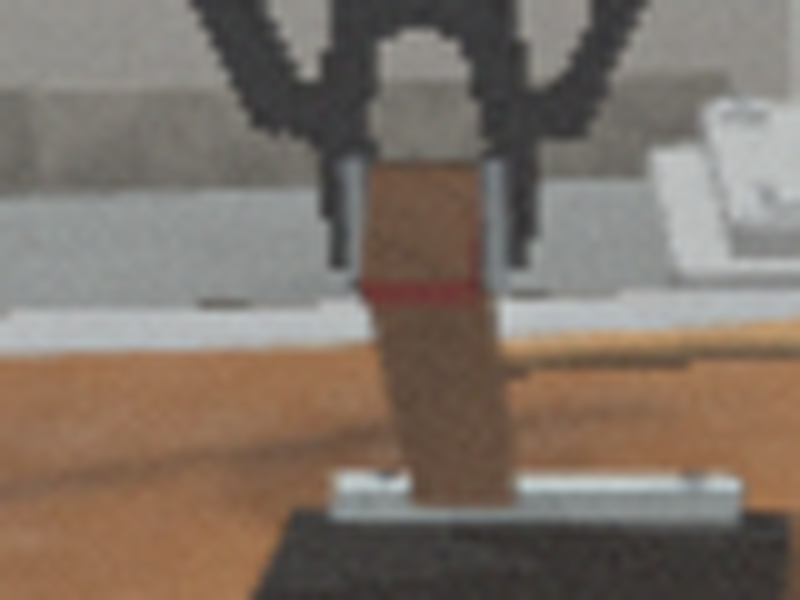

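```bash
cat >> h.py <<'E'
from scipy.optimize import least_squares
def solve(rows,tcp,offs=191,L=np.array([.141,.99]),sg=.006):
    """rows in crop: top, bot, B; returns th,dy,dz rel nominal grasp"""
    r=np.array(rows)/10-.45+offs
    def P3(p,x,z):
        th,h,v=p  # wedge origin-based: location of thick end centre
        c=np.array([tcp[0],tcp[1],tcp[2]+.039])
        hh=h+((x-52)*np.cos(th)-(z-4.6)*np.sin(th))/1e3;vv=v+((x-52)*np.sin(th)+(z-4.6)*np.cos(th))/1e3
        return c+np.array([-L[0]*hh,-L[1]*hh,vv])
    def f(p):
        return [(proj('side',P3(p,*q))[1]-rr)/.3 for q,rr in zip(((65,20),(65,-20),(-65,-5)),r)]+[p[1]/sg,p[2]/.004]
    s=least_squares(f,[.9,0,0],x_scale=[.1,.01,.01]);p=s.x
    return np.degrees(p[0]),p[1:]*1e3,'A',P3(p,-65,5),'B',P3(p,-65,-5),s.cost
E
python3 - <<'E'
from h import *
np.set_printoptions(precision=4,suppress=True)
print(solve((160,283,505),[.4367,.1916,.0713]))
print(solve((168,292,518),[.4352,.1816,.0718]))
print(solve((160,280,505),[.4341,.1738,.0786]))
print(solve((250,385,518),[.4332,.1701,.0547]))
E
```

```text
(np.float64(55.31455775492143), array([1.2898, 1.2089]), 'A', array([0.446 , 0.2566, 0.0155]), 'B', array([0.4448, 0.2484, 0.0098]), np.float64(1.5759054857946566))
(np.float64(55.79445601496976), array([1.4055, 1.3995]), 'A', array([0.4443, 0.2457, 0.0157]), 'B', array([0.4432, 0.2375, 0.01  ]), np.float64(1.908138526654376))
(np.float64(55.07981168952484), array([ 0.6651, -0.0035]), 'A', array([0.4435, 0.2398, 0.0219]), 'B', array([0.4423, 0.2317, 0.0162]), np.float64(0.1383864385481974))
(np.float64(43.720027665173056), array([0.18  , 0.0982]), 'A', array([0.4451, 0.2539, 0.0132]), 'B', array([0.4442, 0.2471, 0.006 ]), np.float64(0.02532478889379861))
```

```bash
python3 -m creep '{"xyz":[[-0.001,-0.007,0],[-0.0015,-0.012,0],[-0.0015,-0.012,-0.003],[-0.0015,-0.012,-0.004],[-0.0015,-0.012,-0.004]],"twist":[0,0,0,0,0],"fingers":[1,1,1,1,1]}' 40
python3 -m creep '{"xyz":[[0,0,-0.002],[0,0,-0.003],[0,0,-0.003]],"twist":[0,0,0],"fingers":[1,1,1]}' 40
```

```text
clock: 13.7
tcp_pos: [0.4348, 0.1791, 0.0668]
tool_rot: [-0.0, 0.755, 0.656, -0.0]
wrist_force: [-0.1, -0.1, -1.3]
grip_width: 0.0295
clock: 14.0
tcp_pos: [0.4349, 0.1793, 0.0639]
tool_rot: [-0.0, 0.755, 0.656, -0.0]
wrist_force: [-0.7, -0.7, -0.8]
grip_width: 0.0293
```

```bash
python3 -m creep '{"xyz":[[0,0,-0.001],[0,0,-0.002],[0,0,-0.002]],"twist":[0,0,0],"fingers":[1,1,1]}' 40
python3 -m creep '{"xyz":[[0,0,-0.001],[0,0,-0.002],[0,0,-0.002]],"twist":[0,0,0],"fingers":[1,1,1]}' 40
```

```text
clock: 14.3
tcp_pos: [0.4351, 0.1792, 0.0629]
tool_rot: [0.0, 0.755, 0.656, 0.0]
wrist_force: [-1.3, -1.2, 5.7]
grip_width: 0.0296
clock: 14.6
tcp_pos: [0.4353, 0.1787, 0.0623]
tool_rot: [0.001, 0.755, 0.656, 0.0]
wrist_force: [-4.0, -6.0, 18.7]
grip_width: 0.0295
```

```bash
python3 -m creep '{"xyz":[[0,0,0.003],[0.0004,0.003,0.003],[0.0008,0.006,0.003],[0.001,0.008,0.003],[0.001,0.008,0.003]],"twist":[0,0,0,0,0],"fingers":[1,1,1,1,1]}' 40
python3 -m creep '{"xyz":[[0.0003,0.002,0],[0.0005,0.004,0],[0.0005,0.004,0]],"twist":[0,0,0],"fingers":[1,1,1]}' 40
```

```text
clock: 15.1
tcp_pos: [0.4361, 0.1876, 0.063]
tool_rot: [-0.0, 0.755, 0.656, 0.0]
wrist_force: [0.7, -1.5, 2.1]
grip_width: 0.0296
clock: 15.4
tcp_pos: [0.4365, 0.1912, 0.0631]
tool_rot: [0.0, 0.755, 0.656, -0.0]
wrist_force: [-0.3, -2.5, 2.7]
grip_width: 0.0294
```

```bash
python3 -m creep '{"xyz":[[0.0003,0.002,0.0005],[0.0005,0.004,0.001],[0.0005,0.004,0.001]],"twist":[0,0,0],"fingers":[1,1,1]}' 40
python3 -m creep '{"xyz":[[0.0003,0.002,0.001],[0.0005,0.004,0.002],[0.0005,0.004,0.002]],"twist":[0,0,0],"fingers":[1,1,1]}' 40
python3 - <<'E'
from h import *
from cell import *
im=camera('side')[:,:,::-1];cv2.imwrite('pics/side13.png',im)
p=np.array([238,221]);crop(im,p[0]-40,p[1]-30,80,60,10,'pics/side13d.png')
E
```

```text
clock: 15.7
tcp_pos: [0.4365, 0.193, 0.0639]
tool_rot: [0.002, 0.755, 0.656, -0.002]
wrist_force: [0.0, -6.5, 4.7]
grip_width: 0.0292
clock: 16.0
tcp_pos: [0.4369, 0.1973, 0.0657]
tool_rot: [0.001, 0.755, 0.656, -0.002]
wrist_force: [-0.4, -6.3, 3.5]
grip_width: 0.0294
```

View pics/side13d.png

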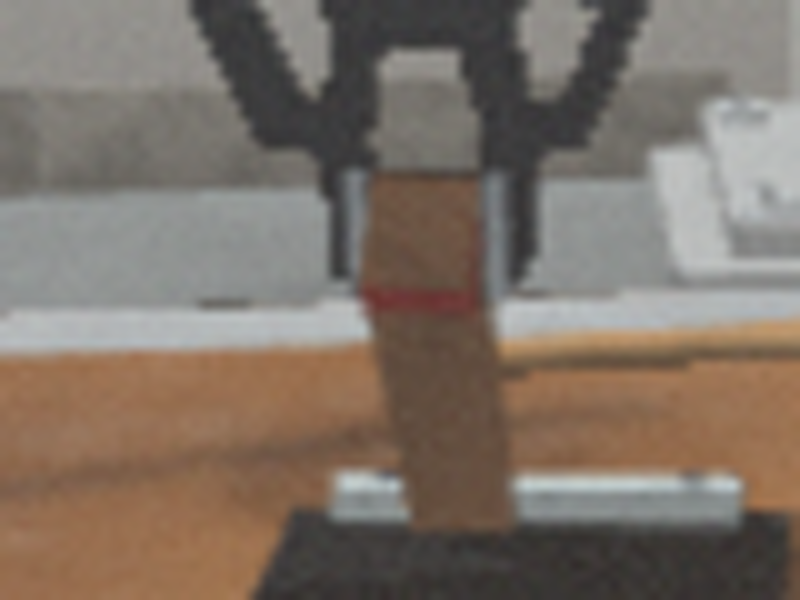

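```bash
python3 -m creep '{"xyz":[[0.0004,0.003,0.0015],[0.0008,0.006,0.003],[0.0013,0.009,0.0042],[0.0017,0.012,0.0053],[0.0021,0.015,0.0063],[0.0026,0.018,0.0072],[0.0026,0.018,0.0072]],"twist":[0,0,0,0,0,0,0],"fingers":[1,1,1,1,1,1,1]}' 40
python3 - <<'E'
from h import *
from cell import *
im=camera('side')[:,:,::-1];cv2.imwrite('pics/side14.png',im)
p=np.array([238,221]);crop(im,p[0]-40,p[1]-30,80,60,10,'pics/side14d.png')
E
```

```text
clock: 16.75
tcp_pos: [0.4397, 0.2177, 0.0731]
tool_rot: [-0.0, 0.755, 0.656, -0.0]
wrist_force: [0.5, -4.0, -2.7]
grip_width: 0.0296
```

View pics/side14d.png

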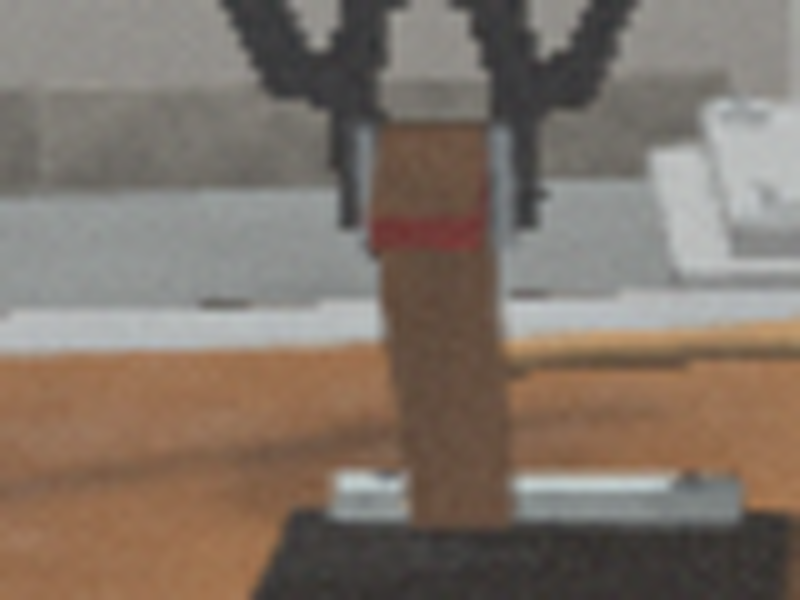

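```bash
python3 -m creep '{"xyz":[[0.0004,0.003,0.0005],[0.0008,0.006,0.001],[0.0013,0.009,0.0015],[0.0017,0.012,0.0018],[0.0021,0.015,0.002],[0.0026,0.018,0.0022],[0.003,0.021,0.0025],[0.003,0.021,0.0025]],"twist":[0,0,0,0,0,0,0,0],"fingers":[1,1,1,1,1,1,1,1]}' 40
python3 - <<'E'
from h import *
from cell import *
im=camera('side')[:,:,::-1];cv2.imwrite('pics/side15.png',im)
p=np.array([238,221]);crop(im,p[0]-40,p[1]-30,80,60,10,'pics/side15d.png')
E
```

```text
clock: 17.6
tcp_pos: [0.4431, 0.2389, 0.0759]
tool_rot: [-0.0, 0.755, 0.656, 0.0]
wrist_force: [-1.1, -3.4, 0.6]
grip_width: 0.0291
```

View pics/side15d.png

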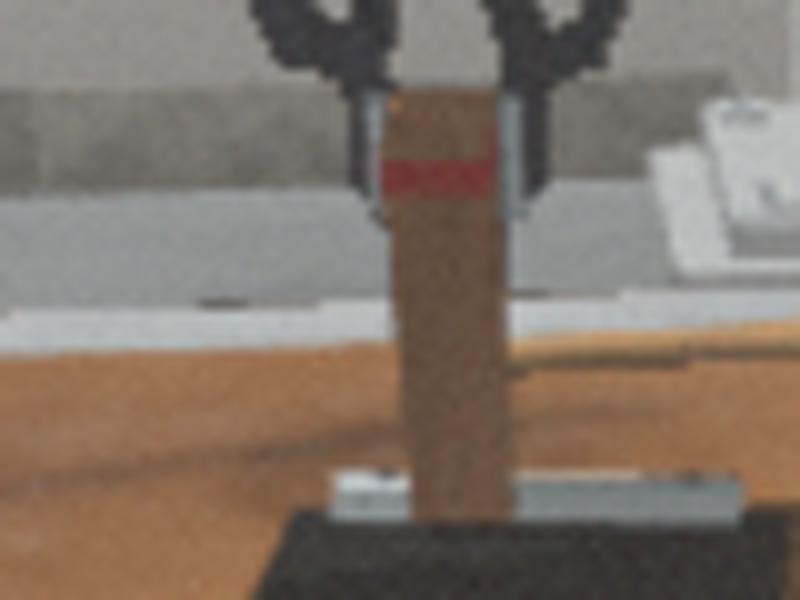

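```bash
python3 -m creep '{"xyz":[[0.0004,0.003,0.0003],[0.0008,0.006,0.0005],[0.0013,0.009,0.0007],[0.0017,0.012,0.0007],[0.0021,0.015,0.0007],[0.0026,0.018,0.0005],[0.003,0.021,0.0],[0.0033,0.023,0],[0.0033,0.023,0]],"twist":[0,0,0,0,0,0,0,0,0],"fingers":[1,1,1,1,1,1,1,1,1]}' 40
python3 - <<'E'
from h import *
from cell import *
im=camera('side')[:,:,::-1];cv2.imwrite('pics/side16.png',im)
p=np.array([238,221]);crop(im,p[0]-40,p[1]-30,80,60,10,'pics/side16d.png')
s=get_state()
for th in(80,85,90,95):
    e=expect(s['tcp_pos'],th,gx=45);print(th,e['top'][1]-[198,191],e['bot'][1]-[198,191],e['B'][1]-[198,191],e['A'][0],e['B'][0])
E
```

```text
clock: 18.55
tcp_pos: [0.4464, 0.2616, 0.0758]
tool_rot: [-0.0, 0.755, 0.656, 0.0]
wrist_force: [-0.0, -4.6, -2.9]
grip_width: 0.0295
80 [45.8  5.8] [44.2 11.9] [47.3 48.5] [0.4492 0.2809 0.0075] [0.4478 0.2711 0.0058]
85 [45.9  6. ] [44.2 10.9] [47.  49.8] [0.4478 0.2714 0.0062] [0.4464 0.2616 0.0054]
90 [46.   6.2] [44.3 10. ] [46.6 50.8] [0.4465 0.262  0.0058] [0.4451 0.2521 0.0058]
95 [46.1  6.5] [44.3  9.2] [46.2 51.6] [0.4451 0.2525 0.0062] [0.4437 0.2426 0.007 ]
```

View pics/side16d.png

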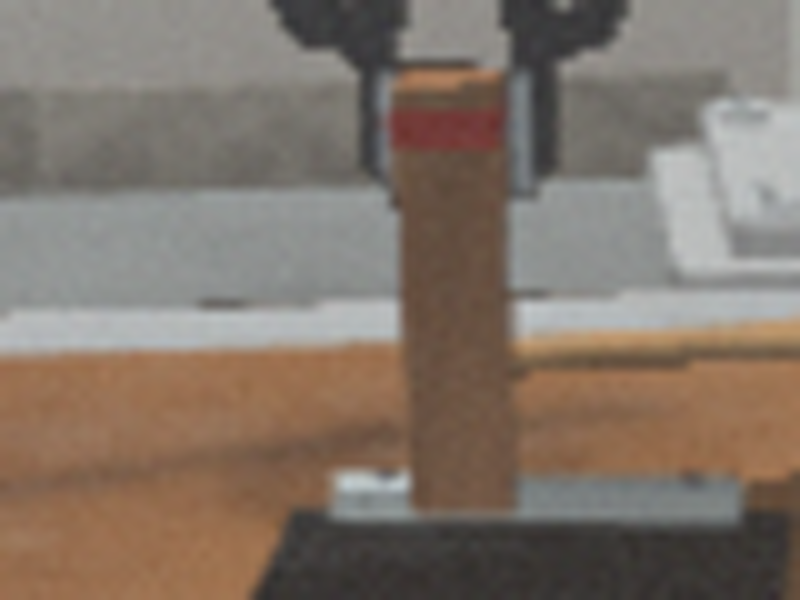

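```bash
python3 -m creep '{"xyz":[[-0.0003,-0.003,0.003],[-0.0006,-0.005,0.015],[-0.0006,-0.005,0.04],[-0.0006,-0.005,0.07],[-0.0006,-0.005,0.1],[-0.0006,-0.005,0.12],[-0.0006,-0.005,0.13],[-0.0006,-0.005,0.13],[-0.0006,-0.005,0.13]],"twist":[0,0,0,0,0,0,0,0,0],"fingers":[1,1,1,1,1,1,1,1,1]}' 60
python3 - <<'E'
from h import *
from cell import *
im=camera('side')[:,:,::-1];cv2.imwrite('pics/side17.png',im)
p=proj('side',[.446,.256,.18]).astype(int);print(p);crop(im,p[0]-40,p[1]-20,80,60,10,'pics/side17d.png')
s=get_state();print(s['tcp_pos'],s['wrist_force'],s['torque'])
E
```

```text
clock: 19.5
tcp_pos: [0.4457, 0.2565, 0.2056]
tool_rot: [-0.0, 0.755, 0.656, 0.0]
wrist_force: [-0.2, -0.1, -1.7]
grip_width: 0.0298
[242 184]
[0.44526286 0.25611195 0.2049554 ] [-1.2981285   0.07001408 -0.85645366] [ 0.10721513 -0.04543595 -0.05498604]
```

View pics/side17d.png

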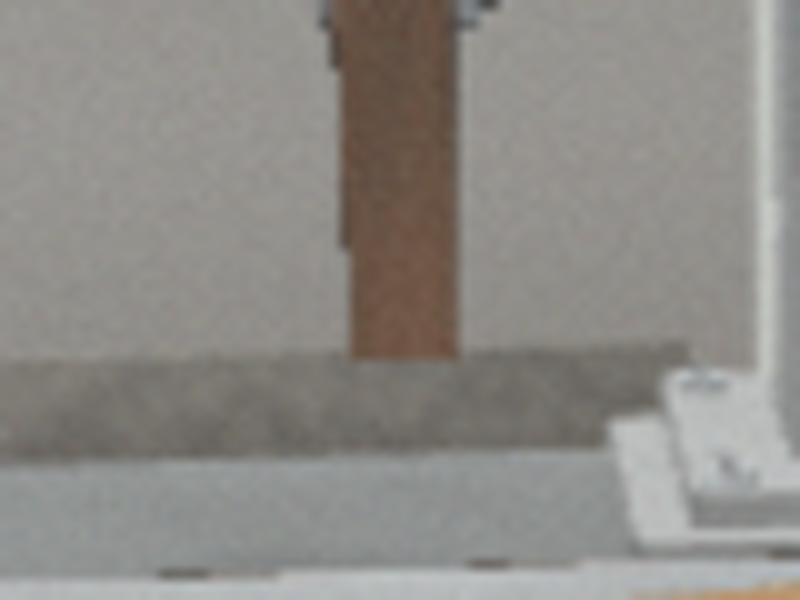

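```bash
python3 -m creep '{"xyz":[[-0.002,-0.025,0.01],[-0.004,-0.06,0.015],[-0.006,-0.1,0.015],[-0.008,-0.14,0.015],[-0.01,-0.18,0.015],[-0.012,-0.22,0.015],[-0.014,-0.26,0.015],[-0.016,-0.3,0.015],[-0.018,-0.34,0.015],[-0.02,-0.38,0.015],[-0.022,-0.42,0.015],[-0.025,-0.454,0.015]],"twist":[0.13,0.26,0.4,0.535,0.67,0.805,0.94,1.07,1.2,1.34,1.48,1.614],"fingers":[1,1,1,1,1,1,1,1,1,1,1,1]}' 60
python3 -m creep '{"xyz":[[0,0,0],[0,0,0],[0,0,0]],"twist":[0,0,0],"fingers":[1,1,1]}' 60
python3 - <<'E'
from h import *
from cell import *
im=camera('side')[:,:,::-1];cv2.imwrite('pics/side18.png',im)
crop(im,200,170,120,150,5,'pics/side18d.png')
s=get_state();print(s['tcp_pos'],s['tool_rot'],s['wrist_force'],s['torque'],s['q'])
E
```

```text
clock: 20.75
tcp_pos: [0.42, -0.1972, 0.2194]
tool_rot: [-0.001, 0.053, 0.999, 0.001]
wrist_force: [1.5, 0.1, -0.5]
grip_width: 0.029
clock: 21.05
tcp_pos: [0.4205, -0.1948, 0.22]
tool_rot: [-0.001, 0.056, 0.998, 0.001]
wrist_force: [-0.1, 0.5, -0.4]
grip_width: 0.0295
[ 0.42066098 -0.19460902  0.22020352] [-6.70836438e-04  5.53813279e-02  9.98464923e-01  5.05731230e-04] [-0.09520721  0.02065573 -0.98739974] [-0.03793909  0.01068485  0.01893159] [-4.33637939e-01  1.49124209e-01 -2.40203064e-01  1.18308941e+00
  4.44526908e-04 -3.22818906e-01]
```

View pics/side18.png

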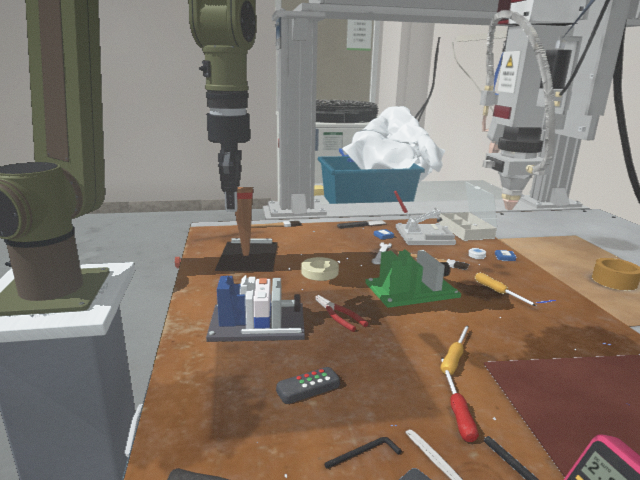

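```bash
python3 - <<'E'
from h import *
im=cv2.imread('pics/side18.png');crop(im,200,150,80,110,5.4,'pics/s18e.png')
for z in(.15,.22,.26):print(proj('side',[.4207,-.1946,z]))
E
```

```text
[234.54749769 255.39891258]
[232.92593466 221.60044283]
[231.95729964 201.41104472]
```

View pics/s18e.png

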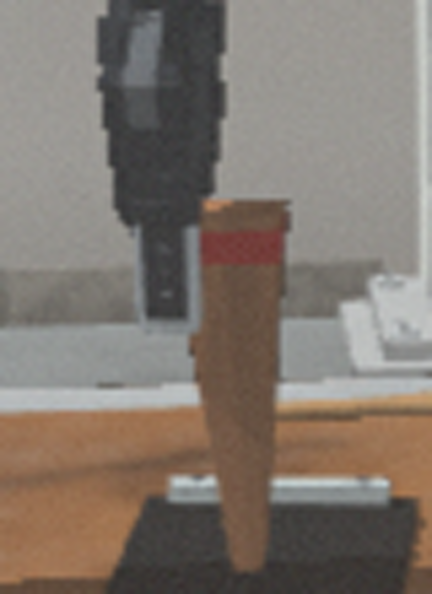

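```bash
python3 - <<'E'
from h import *
im=cv2.imread('pics/side18.png')
# wedge edges by row: warm colour mask
hsv=cv2.cvtColor(im,cv2.COLOR_BGR2HSV)
for r in range(184,262,3):
    row=im[r,215:270].astype(int);m=(row[:,2]-row[:,0]>35)
    x=np.where(m)[0]+215
    print(r,x.min() if len(x) else None,x.max() if len(x) else None,len(x))
E
```

```text
184 None None 0
187 238 242 5
190 239 251 9
193 237 251 15
196 237 251 15
199 238 251 11
202 238 250 7
205 239 250 7
208 238 250 9
211 237 250 9
214 236 250 13
217 237 249 11
220 237 249 9
223 237 249 12
226 215 269 54
229 215 269 54
232 215 269 55
235 215 269 55
238 215 249 26
241 215 248 23
244 215 248 19
247 215 248 17
250 215 248 14
253 215 248 13
256 215 220 6
259 215 217 3
```

```bash
cat >> h.py <<'E'
def planey(n,uv,y):
    K,R,t=P(n);c=-R.T@t;d=R.T@np.linalg.inv(K)@np.array([uv[0],uv[1],1.]);return c+d*(y-c[1])/d[1]
E
python3 - <<'E'
from h import *
np.set_printoptions(precision=4,suppress=True)
g=lambda c:(c[0]/5.4+200-.4,c[1]/5.4+150-.4)
for q in((232,572),(268,572),(284,232),(202,215),(284,212),(135,330),(200,330),(168,330)):print(q,planey('side',g(q),-.21))
# vice from side0
im=cv2.imread('pics/side0.png');crop(im,200,265,115,80,7,'pics/v.png')
im=cv2.imread('pics/top0.png');crop(im,378,285,65,45,12,'pics/vt.png')
E
```

```text
(232, 572) [ 0.4361 -0.21    0.1554]
(268, 572) [ 0.4489 -0.21    0.1547]
(284, 232) [ 0.4584 -0.21    0.2803]
(202, 215) [ 0.431  -0.21    0.2869]
(284, 212) [ 0.4586 -0.21    0.2874]
(135, 330) [ 0.4067 -0.21    0.247 ]
(200, 330) [ 0.4287 -0.21    0.2463]
(168, 330) [ 0.4178 -0.21    0.2466]
```

View pics/v.png

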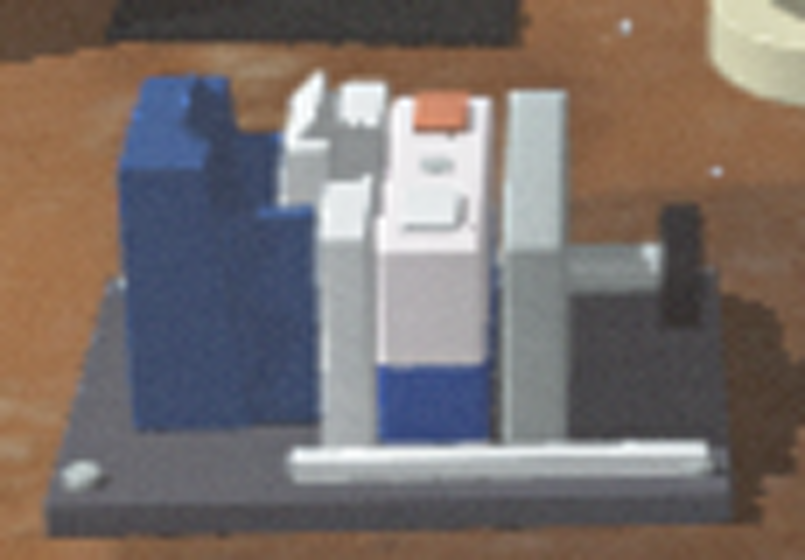

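View pics/vt.png

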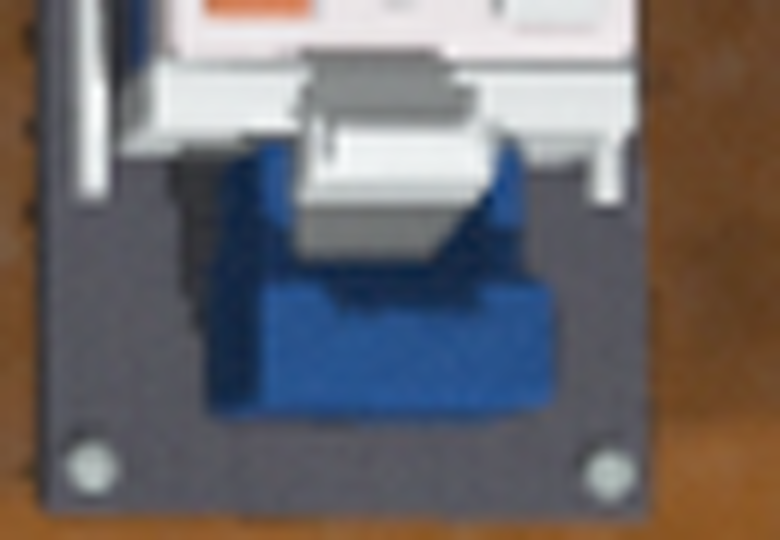

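```bash
python3 - <<'E'
from h import *
np.set_printoptions(precision=1,suppress=True)
yaw=np.radians(-5.5);ex=np.array([np.cos(yaw),np.sin(yaw)]);ey=np.array([-np.sin(yaw),np.cos(yaw)])
O=np.array([.4606,-.2022])-.005*ex
def W(x,y,z):return np.r_[O+x/1e3*ex+y/1e3*ey,z/1e3]
for nm,p in dict(abutL=(-45,28,97),abutR=(-45,-28,97),jawface=(-25,0,97),jawfaceL=(-25,20,97),jawbackL=(0.5,50,97),jawbackR=(.5,-50,97),esL=(35,50,82),esR=(35,-50,82),cellterm=(18,0,86),mouth=(-35,0,97),lip=(-25,0,105)).items():
    w=W(*p);t=proj('top',w);s=proj('side',w);print(nm,w.round(4),'vt',(t-[378,285]+.46)*12,'c2',(t-[362,235]+.42)*6,'v',(s-[200,265]+.43)*7)
E
```

```text
abutL [ 0.4 -0.2  0.1] vt [266.5 277.7] c2 [229.  438.6] v [227.7  70.7]
abutR [ 0.4 -0.2  0.1] vt [544.5 279.6] c2 [368.  439.6] v [207.6 157. ]
jawface [ 0.4 -0.2  0.1] vt [403.  178.9] c2 [297.3 389.2] v [288.8 111.6]
jawfaceL [ 0.4 -0.2  0.1] vt [304.  178.3] c2 [247.8 388.9] v [294.4  81.5]
jawbackL [ 0.5 -0.2  0.1] vt [153.4  51. ] c2 [172.4 325.3] v [388.2  37.4]
jawbackR [ 0.5 -0.3  0.1] vt [646.3  54.4] c2 [418.9 326.9] v [368.6 191. ]
esL [ 0.5 -0.2  0.1] vt [ 142.1 -109.2] c2 [166.8 245.2] v [504.3  81. ]
esR [ 0.5 -0.3  0.1] vt [ 627.1 -105.9] c2 [409.3 246.8] v [497.1 237.8]
cellterm [ 0.5 -0.2  0.1] vt [389.5 -27.4] c2 [290.5 286.1] v [441.3 143.9]
mouth [ 0.4 -0.2  0.1] vt [404.3 228.7] c2 [297.9 414.1] v [253.4 112.1]
lip [ 0.4 -0.2  0.1] vt [409.  175.8] c2 [300.3 387.6] v [287.7  86.3]
```

```bash
python3 -m creep '{"xyz":[[-0.01,-0.001,0],[-0.0217,-0.002,0],[-0.0217,-0.002,-0.015],[-0.0217,-0.002,-0.03],[-0.0217,-0.002,-0.037],[-0.0217,-0.002,-0.037],[-0.0217,-0.002,-0.037]],"twist":[0.01,0.015,0.015,0.015,0.015,0.015,0.015],"fingers":[1,1,1,1,1,1,1]}' 60
python3 - <<'E'
from h import *
from cell import *
im=camera('side')[:,:,::-1];cv2.imwrite('pics/side19.png',im)
crop(im,195,180,110,130,5,'pics/side19d.png')
im=camera('top')[:,:,::-1];crop(im,362,235,90,100,6,'pics/top19.png')
E
```

```text
clock: 21.8
tcp_pos: [0.3992, -0.1978, 0.1843]
tool_rot: [0.0, 0.048, 0.999, -0.0]
wrist_force: [0.2, 0.0, -0.5]
grip_width: 0.0295
```

View pics/side19d.png

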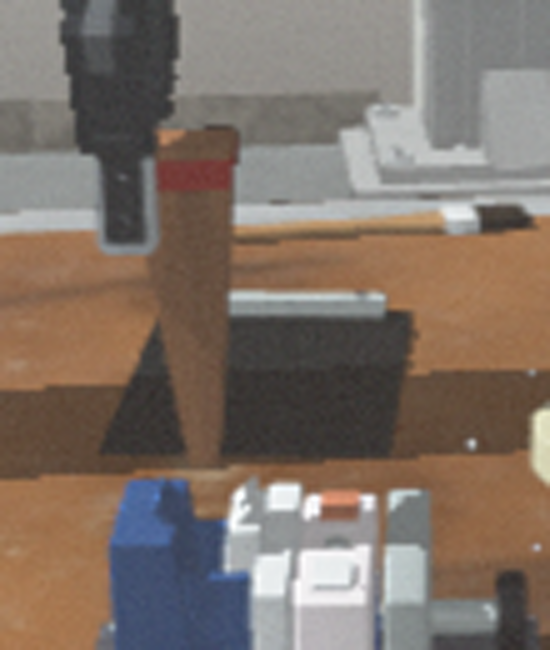

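View pics/top19.png

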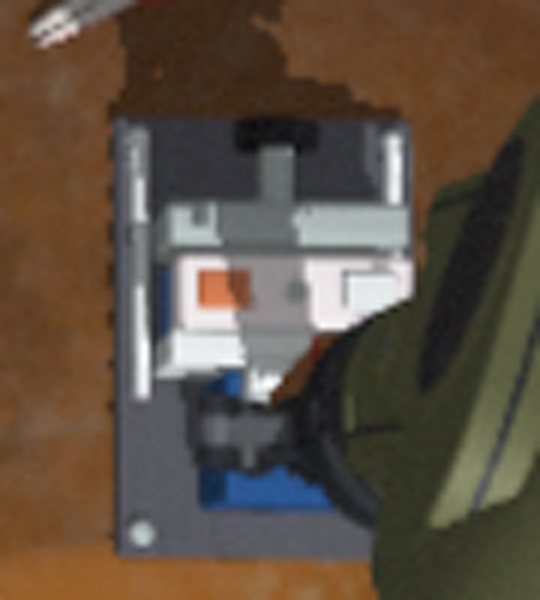

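```bash
python3 -m creep '{"xyz":[[0,0,-0.008],[0,0,-0.016],[0,0,-0.024],[0,0,-0.030],[0,0,-0.030]],"twist":[0,0,0,0,0],"fingers":[1,1,1,1,1]}' 60
python3 -m creep '{"xyz":[[0,0,-0.006],[0,0,-0.012],[0,0,-0.016],[0,0,-0.016]],"twist":[0,0,0,0],"fingers":[1,1,1,1]}' 60
python3 - <<'E'
from h import *
from cell import *
im=camera('side')[:,:,::-1];cv2.imwrite('pics/side20.png',im)
crop(im,195,180,110,130,5,'pics/side20d.png')
E
```

```text
clock: 22.4
tcp_pos: [0.3983, -0.1974, 0.1525]
tool_rot: [-0.001, 0.048, 0.999, 0.001]
wrist_force: [0.2, -0.2, -0.5]
grip_width: 0.0292
clock: 22.8
tcp_pos: [0.3988, -0.1976, 0.1371]
tool_rot: [-0.001, 0.048, 0.999, 0.0]
wrist_force: [1.2, -0.7, -1.6]
grip_width: 0.0288
```

View pics/side20d.png

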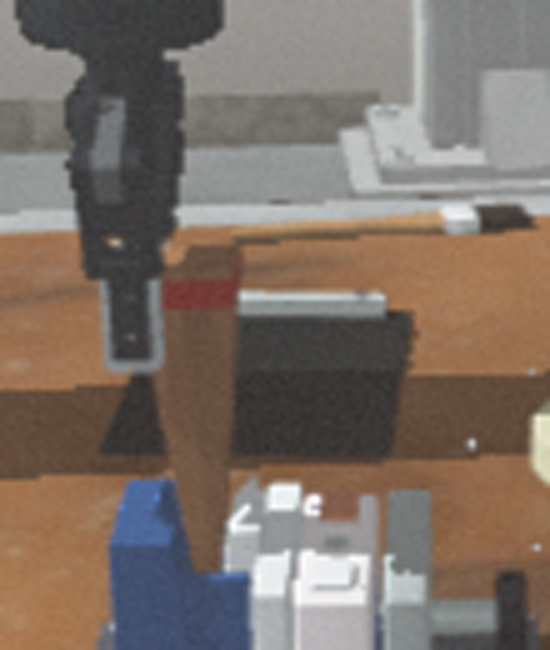

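```bash
python3 -m creep '{"xyz":[[0,0,-0.004],[0,0,-0.008],[0,0,-0.01],[0,0,-0.01]],"twist":[0,0,0,0],"fingers":[1,1,1,1]}' 60
python3 -m creep '{"xyz":[[0,0,-0.003],[0,0,-0.006],[0,0,-0.006]],"twist":[0,0,0],"fingers":[1,1,1]}' 60
python3 -m creep '{"xyz":[[0,0,-0.002],[0,0,-0.004],[0,0,-0.004]],"twist":[0,0,0],"fingers":[1,1,1]}' 60
```

```text
clock: 23.25
tcp_pos: [0.3991, -0.1977, 0.1274]
tool_rot: [-0.0, 0.048, 0.999, 0.0]
wrist_force: [-0.7, -0.2, -1.0]
grip_width: 0.0292
clock: 23.55
tcp_pos: [0.3988, -0.1977, 0.1213]
tool_rot: [-0.001, 0.048, 0.999, 0.0]
wrist_force: [-1.4, -0.6, -1.4]
grip_width: 0.0294
clock: 23.85
tcp_pos: [0.3993, -0.1978, 0.1176]
tool_rot: [-0.0, 0.048, 0.999, 0.0]
wrist_force: [-0.6, 0.2, -2.6]
grip_width: 0.0289
```

```bash
python3 -m creep '{"xyz":[[0,0,-0.002],[0,0,-0.004],[0,0,-0.004]],"twist":[0,0,0],"fingers":[1,1,1]}' 60
python3 -m creep '{"xyz":[[0,0,-0.002],[0,0,-0.003],[0,0,-0.003]],"twist":[0,0,0],"fingers":[1,1,1]}' 60
python3 - <<'E'
from h import *
from cell import *
im=camera('side')[:,:,::-1];cv2.imwrite('pics/side21.png',im)
crop(im,195,180,110,130,5,'pics/side21d.png')
E
```

```text
clock: 24.15
tcp_pos: [0.3998, -0.1981, 0.1141]
tool_rot: [0.0, 0.048, 0.999, -0.0]
wrist_force: [-1.3, 0.7, 2.8]
grip_width: 0.0295
clock: 24.45
tcp_pos: [0.4001, -0.1982, 0.1113]
tool_rot: [0.001, 0.048, 0.999, -0.0]
wrist_force: [-1.0, -0.4, 4.5]
grip_width: 0.0292
```

View pics/side21d.png

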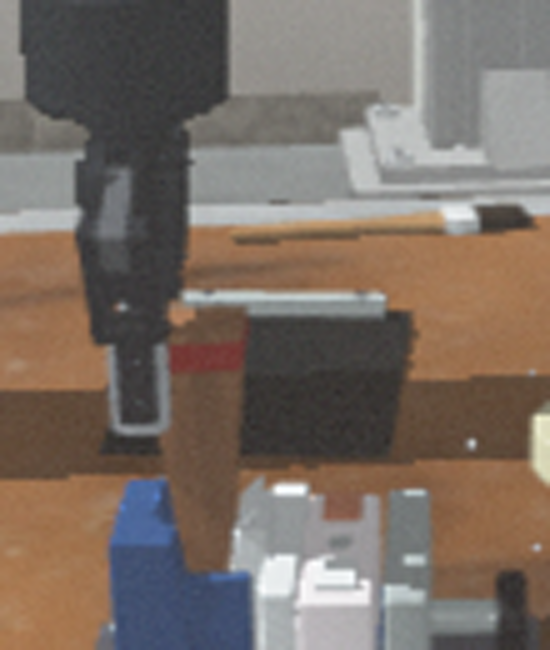

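```bash
python3 -m creep '{"xyz":[[0,0,0.003],[0,0,0.003],[0,0,0.003],[0,0,0.003],[0,0,0.003],[0,0,0.003],[0,0,0.003]],"twist":[0,0,0,0,0,0,0],"fingers":[0.2,0,-0.3,-0.5,-0.5,-0.5,-0.5]}' 60
python3 -m creep '{"xyz":[[0,0,0.03],[0,0,0.06],[0,0,0.09],[0,0,0.105],[0,0,0.105]],"twist":[0,0,0,0,0],"fingers":[-0.5,-0.5,-0.5,-0.5,-0.5]}' 60
python3 - <<'E'
from h import *
from cell import *
im=camera('side')[:,:,::-1];cv2.imwrite('pics/side22.png',im)
crop(im,195,180,110,130,5,'pics/side22d.png')
im=camera('top')[:,:,::-1];crop(im,362,235,90,100,6,'pics/top22.png')
E
```

```text
clock: 25.2
tcp_pos: [0.3993, -0.1978, 0.1138]
tool_rot: [-0.0, 0.048, 0.999, 0.0]
wrist_force: [-0.4, -0.5, 0.5]
grip_width: 0.0643
clock: 25.7
tcp_pos: [0.401, -0.1987, 0.2211]
tool_rot: [0.002, 0.048, 0.999, -0.001]
wrist_force: [0.5, -0.5, -1.1]
grip_width: 0.0641
```

View pics/side22d.png

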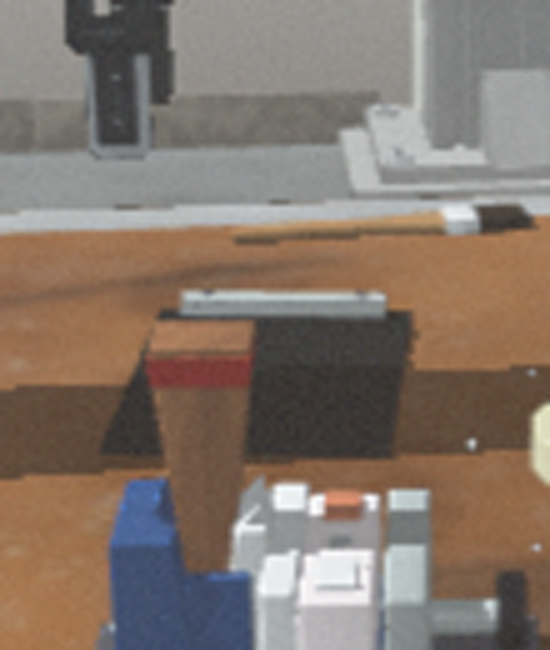

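View pics/top22.png

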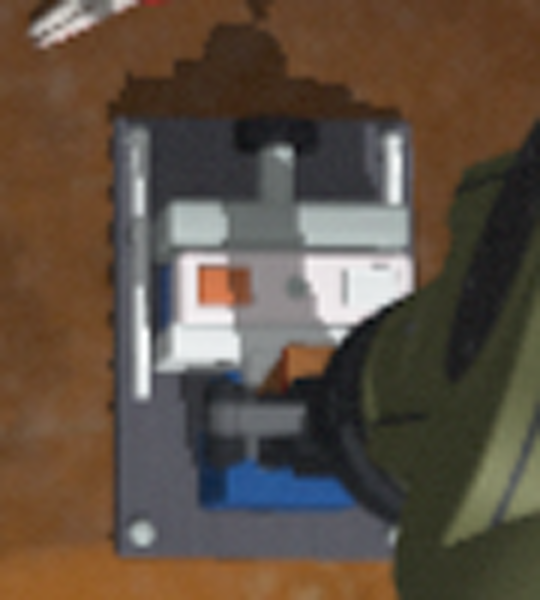

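```bash
python3 - <<'E'
from h import *
np.set_printoptions(precision=4,suppress=True)
g=lambda c:(c[0]/5+195-.4,c[1]/5+180-.4)
for z in(.17,.176):
  for q in((148,357),(254,355),(155,322),(252,322)):print(z,plane('side',g(q),z))
for q in((148,357),(254,355)):print(planey('side',g(q),-.214))
E
```

```text
0.17 [ 0.4022 -0.2186  0.17  ]
0.17 [ 0.4418 -0.2213  0.17  ]
0.17 [ 0.4043 -0.1823  0.17  ]
0.17 [ 0.4419 -0.1867  0.17  ]
0.176 [ 0.4028 -0.2333  0.176 ]
0.176 [ 0.4417 -0.2361  0.176 ]
0.176 [ 0.4048 -0.1977  0.176 ]
0.176 [ 0.4417 -0.2021  0.176 ]
[ 0.402  -0.214   0.1682]
[ 0.4419 -0.214   0.167 ]
```

```bash
python3 -m creep '{"xyz":[[0.01,-0.001,0],[0.0225,-0.002,0],[0.0225,-0.002,0],[0.0225,-0.002,0],[0.0225,-0.002,0],[0.0225,-0.002,0],[0.0225,-0.002,-0.02],[0.0225,-0.002,-0.04],[0.0225,-0.002,-0.051],[0.0225,-0.002,-0.051]],"twist":[0,0,0,0,0,0,0,0,0,0],"fingers":[1,1,1,1,1,1,1,1,1,1]}' 60
python3 - <<'E'
from h import *
from cell import *
im=camera('side')[:,:,::-1];cv2.imwrite('pics/side23.png',im)
crop(im,195,180,110,130,5,'pics/side23d.png')
E
```

```text
clock: 26.8
tcp_pos: [0.4204, -0.1992, 0.1665]
tool_rot: [-0.002, 0.048, 0.999, 0.001]
wrist_force: [1.1, -0.2, 0.4]
grip_width: -0.0001
```

View pics/side23d.png

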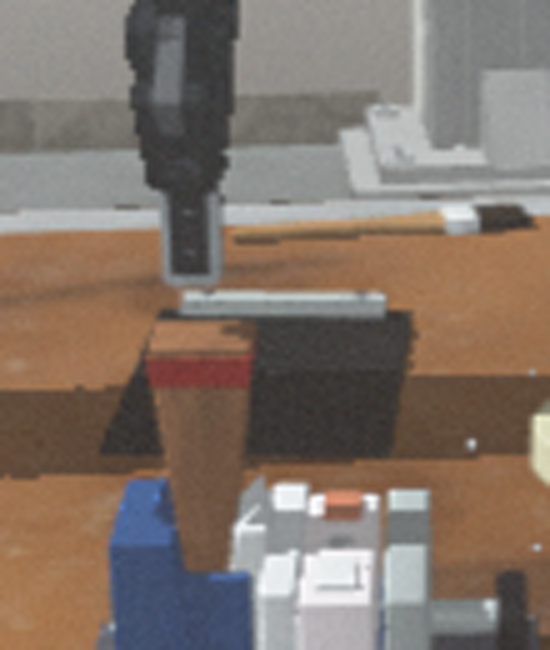

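```bash
python3 -m creep '{"xyz":[[0.004,-0.0005,-0.005],[0.004,-0.0005,-0.01],[0.004,-0.0005,-0.015],[0.004,-0.0005,-0.015]],"twist":[0,0,0,0],"fingers":[1,1,1,1]}' 60
python3 -m creep '{"xyz":[[0,0,-0.002],[0,0,-0.004],[0,0,-0.004]],"twist":[0,0,0],"fingers":[1,1,1]}' 60
python3 -m creep '{"xyz":[[0,0,-0.002],[0,0,-0.004],[0,0,-0.004]],"twist":[0,0,0],"fingers":[1,1,1]}' 60
```

```text
clock: 27.25
tcp_pos: [0.4254, -0.2001, 0.1522]
tool_rot: [-0.001, 0.048, 0.999, 0.0]
wrist_force: [0.2, 0.9, -0.3]
grip_width: 0.0
clock: 27.55
tcp_pos: [0.4257, -0.2003, 0.1486]
tool_rot: [-0.0, 0.048, 0.999, 0.0]
wrist_force: [0.3, -0.3, 0.5]
grip_width: -0.0002
clock: 27.85
tcp_pos: [0.4261, -0.2005, 0.1451]
tool_rot: [0.0, 0.048, 0.999, -0.0]
wrist_force: [-0.5, 0.7, 2.5]
grip_width: -0.0001
```

```bash
python3 -m creep '{"xyz":[[0,0,-0.002],[0,0,-0.003],[0,0,-0.003]],"twist":[0,0,0],"fingers":[1,1,1]}' 60
python3 -m creep '{"xyz":[[0,0,-0.002],[0,0,-0.003],[0,0,-0.003]],"twist":[0,0,0],"fingers":[1,1,1]}' 60
python3 -m creep '{"xyz":[[0,0,-0.002],[0,0,-0.003],[0,0,-0.003]],"twist":[0,0,0],"fingers":[1,1,1]}' 60
```

```text
clock: 28.15
tcp_pos: [0.4264, -0.2007, 0.1425]
tool_rot: [0.001, 0.048, 0.999, -0.0]
wrist_force: [-1.7, 0.4, 6.0]
grip_width: 0.0
clock: 28.45
tcp_pos: [0.4267, -0.2007, 0.1397]
tool_rot: [0.001, 0.048, 0.999, -0.0]
wrist_force: [0.1, 0.3, 4.8]
grip_width: 0.0002
clock: 28.75
tcp_pos: [0.427, -0.2009, 0.1368]
tool_rot: [0.001, 0.048, 0.999, -0.0]
wrist_force: [0.6, 0.9, 6.1]
grip_width: -0.0001
```

```bash
python3 -m creep '{"xyz":[[-0.001,0,-0.002],[-0.001,0,-0.003],[-0.001,0,-0.003]],"twist":[0,0,0],"fingers":[1,1,1]}' 60
python3 -m creep '{"xyz":[[0,0,-0.002],[0,0,-0.003],[0,0,-0.003]],"twist":[0,0,0],"fingers":[1,1,1]}' 60
python3 - <<'E'
from h import *
from cell import *
im=camera('side')[:,:,::-1];cv2.imwrite('pics/side24.png',im)
crop(im,195,220,120,110,5,'pics/side24d.png')
E
```

```text
clock: 29.05
tcp_pos: [0.4272, -0.2011, 0.1343]
tool_rot: [0.003, 0.048, 0.999, -0.001]
wrist_force: [1.7, 0.2, 6.3]
grip_width: -0.0004
clock: 29.35
tcp_pos: [0.4276, -0.2013, 0.132]
tool_rot: [0.003, 0.048, 0.999, -0.001]
wrist_force: [0.1, 0.9, 11.5]
grip_width: -0.0003
```

View pics/side24d.png

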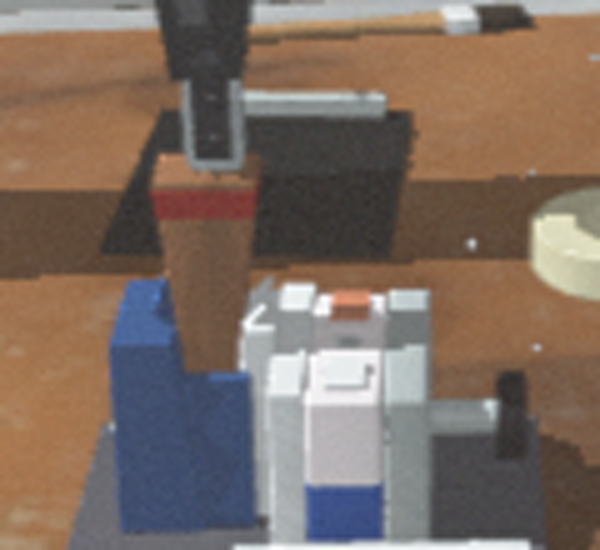

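```bash
python3 -m creep '{"xyz":[[0,0,-0.001],[0,0,-0.002],[0,0,-0.002]],"twist":[0,0,0],"fingers":[1,1,1]}' 60
python3 -m creep '{"xyz":[[0,0,-0.001],[0,0,-0.002],[0,0,-0.002]],"twist":[0,0,0],"fingers":[1,1,1]}' 60
```

```text
clock: 29.7
tcp_pos: [0.4278, -0.2014, 0.1316]
tool_rot: [0.004, 0.048, 0.999, -0.001]
wrist_force: [-3.2, 1.8, 21.1]
grip_width: -0.0001
clock: 30.0
tcp_pos: [0.4279, -0.2015, 0.1314]
tool_rot: [0.004, 0.048, 0.999, -0.001]
wrist_force: [-7.3, 3.5, 33.8]
grip_width: 0.0001
```

Seated: 34 N with no further travel. I'll retreat and check.

```bash
python3 -m creep '{"xyz":[[0,0,0.004],[0,0,0.01],[0,0,0.04],[0,0,0.08],[0,0,0.11],[-0.05,0.02,0.13],[-0.1,0.04,0.13],[-0.12,0.08,0.13],[-0.12,0.12,0.13],[-0.12,0.16,0.13],[-0.12,0.16,0.13],[-0.12,0.16,0.13]],"twist":[0,0,0,0,0,0,0,0,0,0,0,0],"fingers":[1,1,1,1,1,1,1,1,1,1,1,1]}' 60
python3 - <<'E'
from h import *
from cell import *
im=camera('side')[:,:,::-1];cv2.imwrite('pics/side25.png',im)
crop(im,195,220,120,110,5,'pics/side25d.png')
im=camera('top')[:,:,::-1];cv2.imwrite('pics/top25.png',im);crop(im,362,235,90,100,6,'pics/top25d.png')
E
```

```text
clock: 31.2
tcp_pos: [0.3046, -0.0398, 0.2556]
tool_rot: [-0.0, 0.047, 0.999, -0.0]
wrist_force: [0.6, 0.1, 0.2]
grip_width: -0.0004
```

View pics/side25d.png

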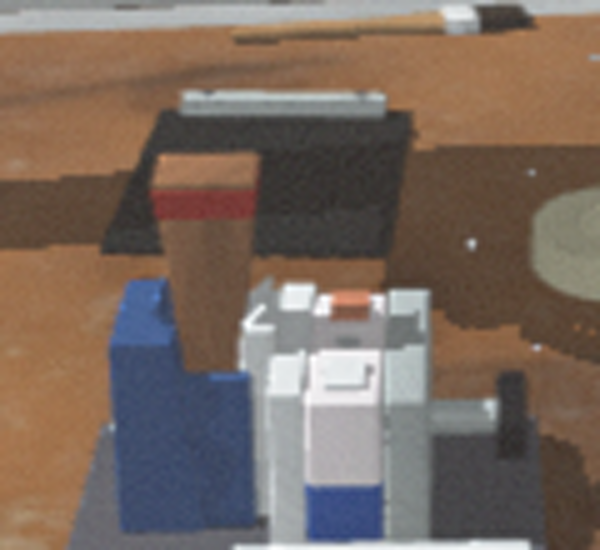

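View pics/top25.png

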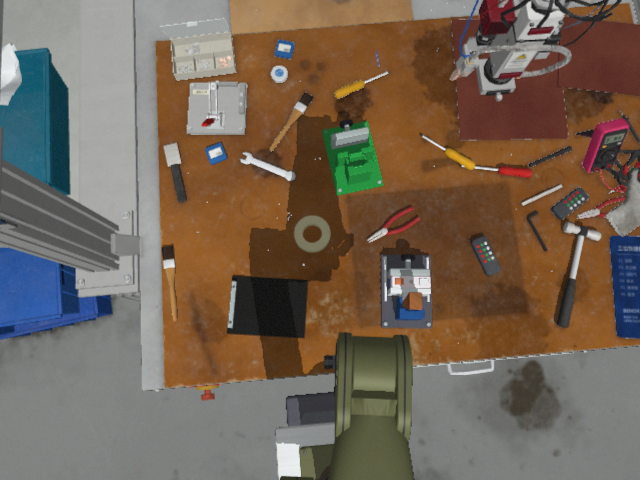

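View pics/top25d.png

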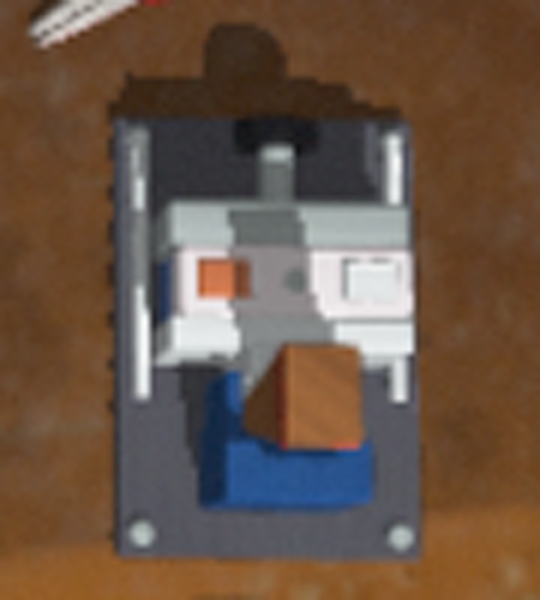

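```bash
python3 - <<'E'
from h import *
np.set_printoptions(precision=4,suppress=True)
gs=lambda c:(c[0]/5+195-.4,c[1]/5+220-.4);gt=lambda c:(c[0]/6+362-.42,c[1]/6+235-.42)
# side front edge = robot-right side (-y): top image right corners
for a,b in(((153,188),(362,445)),((257,188),(358,348)),((158,155),(287,450)),((255,155),(285,345))):print(tri(gs(a),gt(b)))
a=cv2.imread('pics/top0.png').astype(int);b=cv2.imread('pics/top25.png').astype(int)
for n,(x,y,w,h) in dict(pliers=(362,202,60,45),pendant=(465,228,40,52),brush=(155,240,28,85)).items():print(n,np.abs(a-b)[y:y+h,x:x+w].mean())
from cell import get_state;s=get_state();print(s['clock'],s['wrist_force'],abs(s['joint_vel']).max())
E
```

```text
[ 0.4034 -0.2123  0.1546]
[ 0.4415 -0.2156  0.1538]
[ 0.4044 -0.1831  0.1562]
[ 0.4435 -0.1872  0.1562]
pliers 1.761358024691358
pendant 1.7033653846153847
brush 4.239775910364146
31.3 [ 0.2596 -0.4374 -0.3576] 0.02534853434701012
```

```bash
python3 -c "
from cell import *
print(sign_off())"
```

```text
the job is handed in; nothing more can be done
None
```

The cell is clamped in the blue vice. The wedge is seated in the slot and released, and the job was handed in at 31.3 s. No verdict was reported.

**What I did:**
- **Swing:** I pinched the wedge at its thick end and swung it upright against the stop bar and rubber. It climbed onto the bar once, at about 55° up from lying. I backed off, felt for the rubber again and finished the swing.
- **Seating:** I lowered the wedge thin end first into the slot and let go. Then I drove it down with closed fingers until 34 N gave no more travel, and retreated.

**Last checks:**
- **Wedge:** By two-view triangulation its top is at z ≈ 0.155 m, so the thin end is about 72 mm below the mouth. It is about 3 mm from the slot centre and looks upright.
- **Cell:** It stands upright, with no visible gap between jaw, cell and end stop.
- **Bystanders:** In the before and after pictures, pliers, pendant and brush lie where they were. I judged the tape roll by eye only, since it lay in the arm's shadow.
- **Robot:** It stands clear of everything, with a wrist force reading of about 0.6 N.

**What disagreed or is not proven:**
- **Fingertip height:** The fingertips sat about 22 mm higher than the reported TCP in the pictures. Touching the wedge top fitted that offset, and lowering the TCP below the rubber's height met no contact. I worked from the observed tips.
- **Grip slip:** During the swing the wedge slipped in the pads to a grip about 19 mm off centre, which is why I pushed on its top for the final drive.
- **Clamping force:** I did not measure it between wedge, jaw, cell and end stop. I inferred it from the push at the stop.

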